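Clamp a block in the cam fixture

ROBOT

A 6-joint arm with a two-finger parallel gripper is mounted at the origin on the work surface. World frame = base frame: x ahead of the robot, y to its left, z up, the work surface at z = 0. Lengths are in mm, angles in rad, forces in N, time in s.
With the tool pointing down it reaches from about 275 to 750 mm from the base axis. Payload 10.2 kg.
Tool frame: the origin (TCP) lies on the centre line of the jaws, within the pads' length; the fingertips stand 22 mm ahead of it and the grasp point (between the pads) lies 3 mm ahead of it; z points along the fingers, y is the direction in which the jaws open and shut (so a half turn about z gives the same grasp; the last joint's range is limited). The gripper opens to 88 mm and grips with 3 to 60 N. Pads are 18 mm wide; open, the fingers measure 123 mm over their backs; the gripper's body (75 mm by 187 mm) begins 45 mm behind the grasp point.
Start: joints at [-0.223, 0.313, 1.498, -0, 1.331, -0.223], TCP at [525.006, -0.014, 260.72] pointing down, gripper open.
Joint ranges: [-2.94, 2.94], [-0.97, 2.17], [0.19, 2.56], [-1.23, 4.37], [0.02, 3.11], [-2.88, 2.88]. Speed limits (rad/s): [2.39, 2.39, 3.01, 3.14, 3.14, 3.14].

INTERFACE

Orientations are given as a rotation vector (axis times angle).
In Python, from workcell import * gives the robot as it stands.
- The arm moves only by the tool jog_arm, never from a script. Its argument "increments" is a list of rows, each an object of numbers: "rx", "ry", "rz": the turn, a rotation vector about the tool's x, y, z in degrees; "x", "y", "z": the shift along the tool's x, y, z in m; "grip": the opening, from 0 (shut) to 1 (fully open). A call has 1 to 8 rows; each row is the pose to reach, as a shift and turn from the pose commanded when the call began, along the tool's axes at that moment; what a row does not reach only later rows make up. A row lasts 1/10 s, in which the tool goes at most 50 mm and 8.59 degrees, less where a joint would pass 70% of its speed; a pose out of reach is approached as far as the arm can. A call with a gripper value outside its range is refused whole. The fingers move at their own pace and stop on an object; the grip force is fixed at half the most. Time passes only in rows, so rows that repeat a pose let the fingers close. It gives the time, the measured TCP pose, the force and the opening at its end, in the units of the state.
- sense(): the state, without advancing time (a new reading comes with each control period).
- capture(name): name is "scene" or "side" or "wrist"; returns a dict with "pixels" (400x640x3 uint8, red, green, blue), "range_z" (400x640 float32, mm along the optical axis (not along the pixel's ray), 0 where there is no reading), "fx", "fy", "cx", "cy" (pixels), "R" (3x3) and "t" (3): a world point X has camera coordinates R X + t. Camera axes: x right, y down, z forward; pixel columns grow to the right and rows downward; lengths in mm; the calibration is good to about 2 mm. A picture is of the moment at which its call begins.
- sign_off(): hands the job in, once; it reports no verdict.
The state is a dict: "t": time; "joint_positions": joint angles; "joint_vel": joint speeds; "joint_efforts": joint torques, N m; "tcp_pos": TCP position; "eef_rot": TCP orientation; "ft_force": force on the tool from outside, world axes, zero at the start; "ft_torque": the same for the moment, N m; "width": opening from 0.0 (shut) to 1.0 (fully open).
Only numpy, scipy, OpenCV 4.12 (cv2) and the standard library are available. Lean on these libraries where they do the work, as an engineer would, in place of code of your own. Each camera call takes 0.05 s, during which the arm holds its last target.

TASK

Lay the pine block in the open nest of the clamping fixture, flat on its base between the two low side rails, and let go of it. Then turn the crank counterclockwise (seen from above) until the follower has gone over the cam's crest and drops into its flat dwell (not just standing on the crest), so that the jaw keeps the block pressed against the fence by itself. Feel for the dwell: do not force the crank on against its stop, leave the other things on the bench where they are, and take the hand away at the end.

Things in the scene. Friction and masses are not known exactly. Their poses are not given: they have to be found in the camera images.
- block: Loose pine block 90 x 45 x 50 mm (x, y, z), about 0.1 kg, lying on the bench. Origin: centre of its underside; x along the 90 mm length, z up. It goes into the nest with its length along the fixture's x (either way round).
- fixture: Cam clamp fixture screwed to the bench. Origin: on the bench under the camshaft's axis; x: the clamping direction, from camshaft to fence; z up. Plywood base 360 x 160 mm, 12 mm thick (x -90 to 270 mm); grey steel housing that hides the cam (x -75 to 71 mm, y +-73 mm, top 66 mm above the bench); then jaw, open nest and fence.
- fence (a point): Top middle of the wooden fence's clamping face, at x = 212 mm, 52 mm above the bench, 120 mm wide; fixture axes. Before it two side rails (10 mm above the base, 70 mm long, x from 127 to 197 mm) leave a slot 53 mm wide, centred on the fixture's y = 0. With the jaw back there are 100 mm between its rubber pad and the fence.
- nest (a point): On the base plate, 12 mm above the bench: where the centre of the block's underside lies when the block is against the fence; fixture axes. Load the block anywhere between pad and fence, up to 10 mm short of this point towards the camshaft; the jaw then slides it home.
- crank: Steel crank on top of the camshaft, axis vertical. Origin: on that axis at bench height, z up; x points along the arm to the knob. Arm 22 mm wide, top 84 mm above the bench; it passes over housing, jaw and loaded block (62 mm high). Turn it counterclockwise. It is clamped to the shaft at an unknown angle; in the dwell the arm lies within 0.7 rad of the fixture's +x, either side.
- crank_knob (a point): Centre of the top of the crank's knob: an upright black cylinder 20 mm across, 50 mm tall (84 to 134 mm above the bench), 90 mm from the shaft axis. Push needed there: under 1 N in the free travel (up to 1.2 rad), then growing to 4 to 7 N while the follower rises, over 1.5 rad. Let go before the crest, the crank springs back.
- shaft_end (a point): Top of the camshaft, on the crank's axis, 90 mm above the bench. On the very crest the push at the knob falls to nothing and the crank may stand still; some 5 to 20 mm further it runs on by itself into the flat, 0.26 rad past the crest, and stays there. To turn on out of the flat takes 5 to 8 N again, and 0.17 rad past the flat's middle the shaft meets a hard stop.
- jaw_top (a point): Middle of the top edge of the dark steel jaw head (50 mm wide) that the follower carries. Its x in the fixture's frame: 84 mm with the jaw back, about 96.9 mm on the cam's crest, 95.2 mm in the flat dwell. Before it a rubber pad (44 mm wide) on a spring gives way up to 10 mm, so the block is not crushed.
- stop_pin: Hidden pin in the housing, the camshaft's hard stop; it bears more than 30 N only if the crank is forced on past the dwell. Fixed to the fixture.
- offcut: Bystander: flat plywood offcut 75 x 60 x 18 mm.
- tape: Bystander: grey tape measure 66 x 34 x 60 mm.
- glue: Bystander: white bottle, 52 mm across, 150 mm tall.
- square: Bystander: try square, 110 mm wooden stock and 150 mm steel blade.
- hammer1: Bystander: hammer lying on the bench.
- screw_tin: Bystander: round steel bowl 70 mm across.
- pencil: Bystander: flat carpenter's pencil 150 x 14 x 8 mm.
There are look-alikes about, which are no part of the job. What is meant by the block is not green, pink or purple, and is the larger of those in its own colour.

How it is judged:
By the outcome, as a careful person would: the job done as asked, in the order asked, and still so for the second after the job is handed in, with the robot touching nothing.
It also fails if it takes over 72 s, if anything falls off the work surface, if the arm or the gripper's body presses on something with over 40 N, if the wrist force passes 120 N, or if a joint passes its speed limit or range.

## Working session

There is one attempt and no reset: what is moved stays moved. The work goes in short steps, Python scripts to look and compute and a tool call to move; the robot and the scene stay as the last step left them, time stands still between calls to the robot, and variables do not carry over. Pictures are saved under pics/ and viewed, and the job is handed in when it is done.

Besides the shell and the picture viewer there is one more tool, called after "Call:" by a JSON object that holds its "method" and its "body", one argument or row to a line. jog_arm: Moves the arm, as the interface text tells. Its arguments: {"type":"object","properties":{"increments":{"type":"array"}},"required":["increments"]}

```bash
mkdir -p pics; ls; cat > h.py <<'E'
from workcell import *
import numpy as np, cv2
def snap(n,f):
    c=capture(n); cv2.imwrite('pics/'+f,cv2.cvtColor(c['pixels'],cv2.COLOR_RGB2BGR)); np.save('pics/'+f+'.npy',c,allow_pickle=True); return c
def load(f): return np.load('pics/'+f+'.npy',allow_pickle=True).item()
def cloud(c):
    z=c['range_z'].astype(float); v,u=np.indices(z.shape)
    P=np.stack([(u-c['cx'])/c['fx']*z,(v-c['cy'])/c['fy']*z,z],-1)
    X=(P-np.array(c['t']))@np.array(c['R']); X[z==0]=np.nan
    return X
E
python3 - <<'E'
from h import *
for n in ['scene','side','wrist']: 
    c=snap(n,n+'1.png'); print(n,-np.array(c['R']).T@c['t'])
print(sense())
E
```

```text
pics
scene [ 746.27210224 -627.09544417  914.96934636]
side [    6.97883529 -1011.82266889   669.16183704]
wrist [525.00620623  78.05178929 384.55320882]
{'t': 0.15, 'joint_positions': array([-2.23359881e-01,  3.13296203e-01,  1.49822755e+00, -2.08556808e-05,
        1.33100502e+00, -2.23395115e-01]), 'joint_vel': array([ 1.66735706e-03, -2.52843622e-03, -2.55240165e-03, -5.09047284e-04,
        1.83904367e-03, -3.23847317e-05]), 'joint_efforts': array([ 1.56247002e-03, -4.02303922e+01, -2.52316958e+01,  6.93405792e-02,
        3.44249513e-02, -9.17278635e-05]), 'tcp_pos': array([5.24842478e+02, 3.99849439e-02, 2.60318644e+02]), 'eef_rot': array([-2.22084428e+00, -2.22093355e+00,  8.10318879e-04]), 'ft_force': array([ 0.00612477,  0.00375828, -0.07873472]), 'ft_torque': array([-0.02141598, -0.00253332,  0.02144596]), 'width': 1.0021519163410437}
```

View pics/scene1.png

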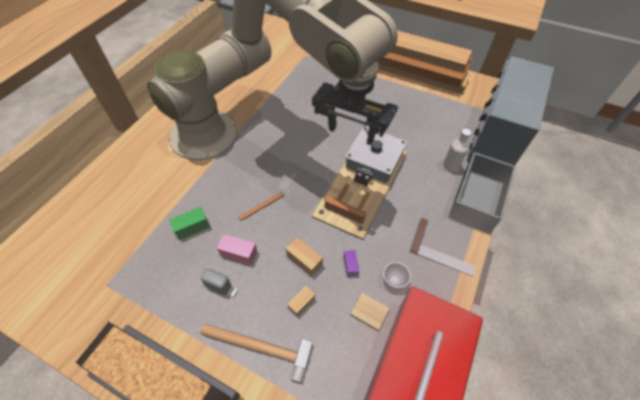

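View pics/side1.png

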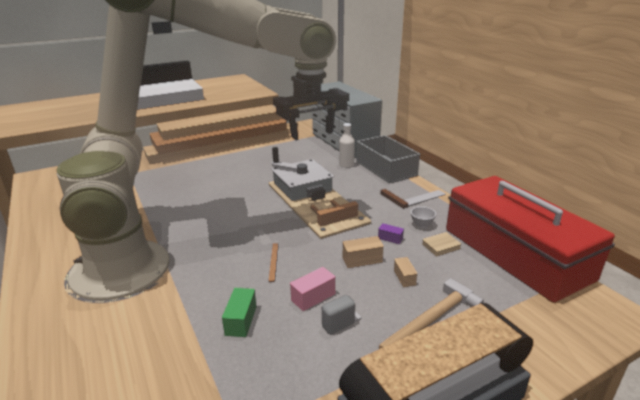

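View pics/wrist1.png

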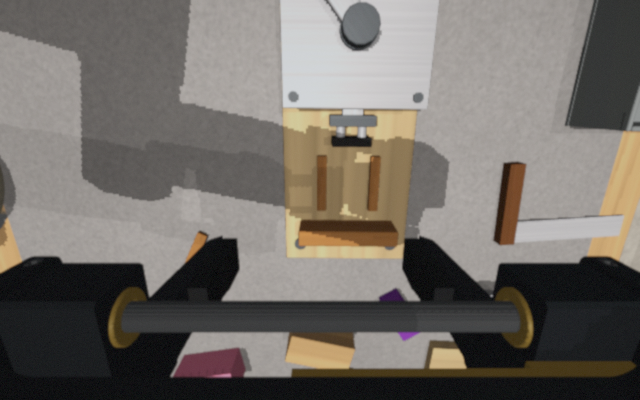

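The pine block is at scene (305,255); the smaller tan look-alike is at (302,300). The fixture is at scene (365,180). In the side view, the crank points back-left from its hub at (300,168) to the knob at (276,155).

```bash
python3 - <<'E'
from h import *
for n in ['scene','side','wrist']:
    c=load(n+'1.png'); X=cloud(c); im=c['pixels'].astype(int)
    print(n)
    for (lo,hi,lab) in [(40,58,'blk'),(62,70,'housing'),(80,88,'arm'),(125,140,'knob'),(88,92,'shaft'),(8,14,'base'),(47,56,'fence')]:
        m=(X[...,2]>lo)&(X[...,2]<hi)&(X[...,0]>200)&(X[...,0]<900)&(abs(X[...,1])<500)
        k,l,s,cc=cv2.connectedComponentsWithStats(m.astype(np.uint8))
        for i in range(1,k):
            if s[i,4]<12: continue
            P=X[l==i]; r=cv2.minAreaRect(P[:,:2].astype(np.float32))
            print(lab,s[i,4],cc[i].round(),'med',np.median(P,0).round(1),'rect',np.round(r[0],1),np.round(r[1],1),round(r[2],1),im[l==i].mean(0).round())
E
```

```text
scene
blk 57 [481. 153.] med [846.3 281.4  53.7] rect [853.7 281.7] [23.4 87.8] 75.4 [74. 75. 75.]
blk 78 [453. 159.] med [777.6 221.   49.3] rect [778.1 226.7] [23.9 50.7] 87.7 [108. 103. 101.]
blk 354 [365. 171.] med [558.5  64.3  50.4] rect [560.7  57.1] [139.9  58.4] 7.6 [79. 77. 78.]
blk 105 [483. 164.] med [865.  245.1  49. ] rect [865.  245.7] [69.5  7.6] 0.8 [62. 62. 63.]
blk 359 [344. 207.] med [556.5 -84.   52.8] rect [555.5 -80.4] [119.1  22.4] 0.4 [131.  93.  67.]
blk 125 [466. 213.] med [861.6  50.3  49.2] rect [859.7  50.7] [13.8 78.6] 81.2 [95. 90. 89.]
blk 203 [196. 218.] med [ 211.6 -297.1   51.3] rect [ 217.2 -300.7] [33.9 69.3] 0.2 [ 82. 156.  91.]
blk 608 [236. 246.] med [ 356.4 -320.6   51.6] rect [ 353.9 -318.5] [91.1 47.6] 10.4 [210. 161. 188.]
blk 619 [304. 253.] med [ 523.  -259.2   51.3] rect [ 521.1 -256.7] [46.7 90.6] 76.8 [206. 167. 125.]
blk 36 [386. 274.] med [ 724.3 -215.5   42. ] rect [ 730.5 -212.9] [16.4 58.1] 27.5 [168. 160. 161.]
blk 29 [408. 274.] med [ 781.9 -186.5   41.5] rect [ 777.7 -188.2] [12.4 48.2] 25.1 [169. 158. 160.]
blk 113 [216. 283.
[... 12920 characters left out ...]
 196 [216. 357.] med [ 364.  -296.2   11. ] rect [ 362.2 -297.6] [37.7 98.7] 74.1 [101.  57.  69.]
fence 1020 [618.  63.] med [825.4 116.   51.7] rect [825.4 111.1] [121.    4.7] 89.9 [54. 55. 54.]
fence 628 [353. 119.] med [560.4  60.4  53.1] rect [559.7  62.3] [49.3 18.5] 0.0 [128. 130. 130.]
fence 387 [351. 142.] med [558.4  36.   50.2] rect [559.1  36.3] [10.  43.1] 89.5 [38. 36. 33.]
fence 1614 [348. 237.] med [557.  -77.   52.2] rect [558.4 -78.5] [ 20.7 118.9] 89.3 [140.  97.  55.]
fence 1693 [318. 353.] med [ 521.4 -252.2   50.4] rect [ 523.6 -255.1] [46.2 90. ] 75.8 [193. 161. 113.]
fence 72 [220. 374.] med [ 383.9 -290.7   49. ] rect [ 377.  -290.9] [42.   4.9] 3.9 [142.  87. 105.]
```

Call:
{"method": "jog_arm", "body": {
  "increments": [
    {"x": -0.04,"z": 0.02,"rz": -8,"grip": 1},
    {"x": -0.08,"y": -0.001,"z": 0.04,"rz": -16},
    {"x": -0.12,"y": -0.002,"z": 0.06,"rz": -24},
    {"x": -0.16,"y": -0.002,"z": 0.08,"rz": -32},
    {"x": -0.2,"y": -0.002,"z": 0.1,"rz": -40},
    {"x": -0.24,"y": -0.002,"z": 0.12,"rz": -48},
    {"x": -0.257,"y": -0.002,"z": 0.14,"rz": -56},
    {"x": -0.257,"y": -0.002,"z": 0.14,"rz": -64}
  ]
}}

```text
schema error: expected keys rx, ry, rz, x, y, z, grip
```

Call:
{"method": "jog_arm", "body": {
  "increments": [
    {"rz": -8},
    {"rz": -12},
    {"rz": -12}
  ]
}}

```text
schema error: expected keys rx, ry, rz, x, y, z, grip
```

```bash
cat >> h.py <<'E'
from scipy.spatial.transform import Rotation as Ro
def st():
    s=sense(); R=Ro.from_rotvec(s['eef_rot']).as_matrix()
    print('t',s['t'],'tcp',s['tcp_pos'].round(1),'phi',np.degrees(np.arctan2(R[1,1],R[0,1])).round(2),'tilt',R[:2,2].round(3),'F',s['ft_force'].round(2),'w',round(s['width'],3),'q',s['joint_positions'].round(2))
    return s,R
def tool(dw):  # world mm -> tool m
    s,R=st(); print('tool',(R.T@np.array(dw)/1000).round(4))
E
python3 - <<'E'
from h import *
st()
c=snap('scene','scene2.png'); snap('wrist','wrist2.png')
for n in ['scene','wrist']:
  X=cloud(load(n+'2.png'));m=(X[...,2]>48)&(X[...,2]<54)&(abs(X[...,0]-522)<70)&(abs(X[...,1]+257)<60)
  print(n,m.sum(),cv2.minAreaRect(X[m][:,:2].astype(np.float32)))
E
```

```text
t 0.15 tcp [524.8   0.  260.3] phi 0.0 tilt [-0.001  0.   ] F [ 0.01  0.   -0.08] w 1.002 q [-0.22  0.31  1.5  -0.    1.33 -0.22]
scene 543 ((521.3193359375, -257.21588134765625), (47.144535064697266, 88.99854278564453), 76.57349395751953)
wrist 1659 ((523.4423828125, -255.3132781982422), (46.99950408935547, 89.59396362304688), 76.03668975830078)
```

Call:
{"method": "jog_arm", "body": {
  "increments": [
    {"rx": 0,"ry": 0,"rz": -8,"x": -0.04,"y": 0,"z": 0.02,"grip": 1},
    {"rx": 0,"ry": 0,"rz": -16,"x": -0.08,"y": -0.002,"z": 0.04,"grip": 1},
    {"rx": 0,"ry": 0,"rz": -24,"x": -0.12,"y": -0.002,"z": 0.06,"grip": 1},
    {"rx": 0,"ry": 0,"rz": -32,"x": -0.16,"y": -0.002,"z": 0.08,"grip": 1},
    {"rx": 0,"ry": 0,"rz": -40,"x": -0.2,"y": -0.002,"z": 0.1,"grip": 1},
    {"rx": 0,"ry": 0,"rz": -48,"x": -0.24,"y": -0.002,"z": 0.12,"grip": 1},
    {"rx": 0,"ry": 0,"rz": -56,"x": -0.257,"y": -0.002,"z": 0.14,"grip": 1},
    {"rx": 0,"ry": 0,"rz": -64,"x": -0.257,"y": -0.002,"z": 0.14,"grip": 1}
  ]
}}

```text
t: 1.05
tcp_pos: [521.6, -258.8, 117.7]
eef_rot: [-0.702, -3.058, -0.003]
ft_force: [0.3, 0.8, 0.5]
width: 1.005
```

Call:
{"method": "jog_arm", "body": {
  "increments": [
    {"rx": 0,"ry": 0,"rz": -8,"x": 0,"y": 0,"z": 0,"grip": 1},
    {"rx": 0,"ry": 0,"rz": -12,"x": 0,"y": 0,"z": 0,"grip": 1},
    {"rx": 0,"ry": 0,"rz": -12,"x": 0,"y": 0,"z": 0,"grip": 1}
  ]
}}

```text
t: 1.35
tcp_pos: [523.0, -257.0, 120.6]
eef_rot: [-0.382, -3.118, -0.0]
ft_force: [0.3, 0.1, 0.5]
width: 0.997
```

```bash
python3 - <<'E'
from h import *
st()
c=snap('scene','scene2.png'); snap('wrist','wrist2.png')
for n in ['scene','wrist']:
  X=cloud(load(n+'2.png'));m=(X[...,2]>48)&(X[...,2]<54)&(abs(X[...,0]-522)<70)&(abs(X[...,1]+257)<60)
  print(n,m.sum(),cv2.minAreaRect(X[m][:,:2].astype(np.float32)))
E
```

```text
t 1.35 tcp [ 523.  -257.   120.6] phi 76.02 tilt [-0.  0.] F [0.35 0.14 0.48] w 0.997 q [-0.66  0.58  1.49  0.    1.08 -1.98]
scene 386 ((526.0135498046875, -258.0196838378906), (45.55162811279297, 80.34618377685547), 75.25599670410156)
wrist 7928 ((523.2348022460938, -255.908447265625), (45.09724044799805, 90.40487670898438), 75.83623504638672)
```

View pics/wrist2.png

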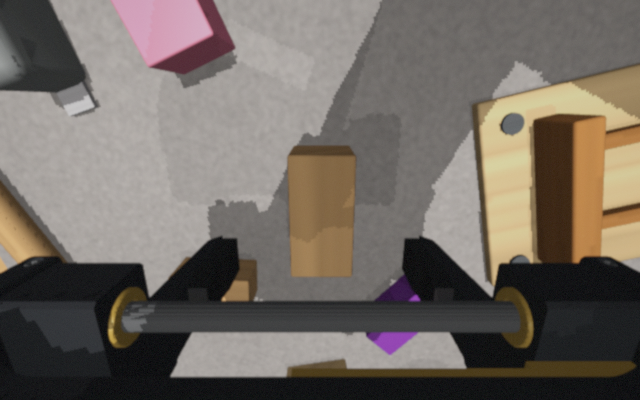

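The block, at wrist (321,210), is straight in line and centred between the fingers, so I'm descending.

Call:
{"method": "jog_arm", "body": {
  "increments": [
    {"rx": 0,"ry": 0,"rz": 0,"x": 0,"y": 0.001,"z": 0.03,"grip": 1},
    {"rx": 0,"ry": 0,"rz": 0,"x": 0,"y": 0.001,"z": 0.06,"grip": 1},
    {"rx": 0,"ry": 0,"rz": 0,"x": 0,"y": 0.001,"z": 0.08,"grip": 1},
    {"rx": 0,"ry": 0,"rz": 0,"x": 0,"y": 0.001,"z": 0.08,"grip": 1},
    {"rx": 0,"ry": 0,"rz": 0,"x": 0,"y": 0.001,"z": 0.08,"grip": 0.3},
    {"rx": 0,"ry": 0,"rz": 0,"x": 0,"y": 0.001,"z": 0.08,"grip": 0.3},
    {"rx": 0,"ry": 0,"rz": 0,"x": 0,"y": 0.001,"z": 0.08,"grip": 0.3},
    {"rx": 0,"ry": 0,"rz": 0,"x": 0,"y": 0.001,"z": 0.08,"grip": 0.3}
  ]
}}

```text
t: 2.25
tcp_pos: [523.5, -256.3, 41.5]
eef_rot: [0.383, 3.117, -0.001]
ft_force: [-0.1, 0.3, 0.1]
width: 0.661
```

Call:
{"method": "jog_arm", "body": {
  "increments": [
    {"rx": 0,"ry": 0,"rz": 0,"x": 0,"y": 0,"z": 0,"grip": 0.3},
    {"rx": 0,"ry": 0,"rz": 0,"x": 0,"y": 0,"z": 0,"grip": 0.3},
    {"rx": 0,"ry": 0,"rz": 0,"x": 0,"y": 0,"z": 0,"grip": 0.3},
    {"rx": 0,"ry": 0,"rz": 0,"x": 0,"y": 0,"z": 0,"grip": 0.3}
  ]
}}

```text
t: 2.65
tcp_pos: [523.3, -256.1, 41.0]
eef_rot: [0.383, 3.118, -0.0]
ft_force: [-0.6, 1.5, 3.9]
width: 0.511
```

Call:
{"method": "jog_arm", "body": {
  "increments": [
    {"rx": 0,"ry": 0,"rz": 0,"x": 0,"y": 0,"z": 0,"grip": 0.3},
    {"rx": 0,"ry": 0,"rz": 0,"x": 0,"y": 0,"z": 0,"grip": 0.3},
    {"rx": 0,"ry": 0,"rz": 0,"x": 0,"y": 0,"z": -0.02,"grip": 0.3},
    {"rx": 0,"ry": 0,"rz": 0,"x": 0,"y": 0,"z": -0.05,"grip": 0.3},
    {"rx": 0,"ry": 0,"rz": 0,"x": 0,"y": 0,"z": -0.08,"grip": 0.3},
    {"rx": 0,"ry": 0,"rz": 0,"x": 0,"y": 0,"z": -0.1,"grip": 0.3},
    {"rx": 0,"ry": 0,"rz": 0,"x": 0,"y": 0,"z": -0.1,"grip": 0.3}
  ]
}}

```text
t: 3.35
tcp_pos: [524.0, -256.6, 142.8]
eef_rot: [0.382, 3.115, -0.003]
ft_force: [0.0, 0.1, -2.1]
width: 0.507
```

```bash
python3 - <<'E'
from h import *
s,R=st()
tool(np.array([558.7,-19.5,141])-s['tcp_pos'])
snap('side','side3.png'); 
E
```

```text
t 3.35 tcp [ 524.  -256.6  142.8] phi 76.0 tilt [ 0.003 -0.003] F [ 0.01  0.13 -2.1 ] w 0.507 q [-0.66  0.55  1.47  0.    1.12 -1.98]
t 3.35 tcp [ 524.  -256.6  142.8] phi 76.0 tilt [ 0.003 -0.003] F [ 0.01  0.13 -2.1 ] w 0.507 q [-0.66  0.55  1.47  0.    1.12 -1.98]
tool [0.0237 0.2385 0.0013]
```

View pics/side3.png

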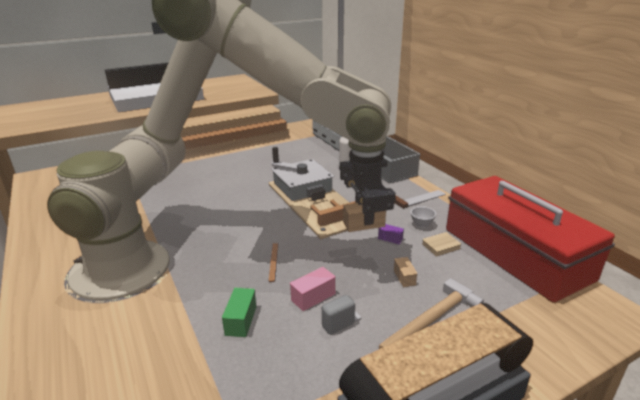

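The block is held, at side (365,215) under the gripper. Next I carry it over the nest and turn it.

Call:
{"method": "jog_arm", "body": {
  "increments": [
    {"rx": 0,"ry": 0,"rz": 8,"x": 0.002,"y": 0.02,"z": 0,"grip": 0.3},
    {"rx": 0,"ry": 0,"rz": 16,"x": 0.006,"y": 0.06,"z": 0,"grip": 0.3},
    {"rx": 0,"ry": 0,"rz": 24,"x": 0.01,"y": 0.1,"z": 0,"grip": 0.3},
    {"rx": 0,"ry": 0,"rz": 32,"x": 0.014,"y": 0.14,"z": 0,"grip": 0.3},
    {"rx": 0,"ry": 0,"rz": 40,"x": 0.018,"y": 0.18,"z": 0,"grip": 0.3},
    {"rx": 0,"ry": 0,"rz": 48,"x": 0.022,"y": 0.215,"z": 0,"grip": 0.3},
    {"rx": 0,"ry": 0,"rz": 56,"x": 0.0237,"y": 0.235,"z": 0,"grip": 0.3},
    {"rx": 0,"ry": 0,"rz": 64,"x": 0.0237,"y": 0.2385,"z": 0,"grip": 0.3}
  ]
}}

```text
t: 4.2
tcp_pos: [557.2, -16.4, 138.5]
eef_rot: [-1.979, -2.436, 0.002]
ft_force: [-0.1, -1.2, -1.4]
width: 0.507
```

Call:
{"method": "jog_arm", "body": {
  "increments": [
    {"rx": 0,"ry": 0,"rz": 8,"x": 0,"y": 0,"z": 0,"grip": 0.3},
    {"rx": 0,"ry": 0,"rz": 12.5,"x": 0,"y": 0,"z": 0,"grip": 0.3},
    {"rx": 0,"ry": 0,"rz": 12.5,"x": 0,"y": 0,"z": 0,"grip": 0.3},
    {"rx": 0,"ry": 0,"rz": 12.5,"x": 0,"y": 0,"z": 0,"grip": 0.3}
  ]
}}

```text
t: 4.6
tcp_pos: [557.5, -18.8, 139.4]
eef_rot: [-2.227, -2.213, 0.002]
ft_force: [1.2, -0.7, -2.7]
width: 0.508
```

```bash
python3 - <<'E'
from h import *
s,R=st()
snap('wrist','wrist4.png'); 
X=cloud(load('wrist4.png'))
for lo,hi,l in [(140,165,'blk'),(47,56,'jaw/f'),(19,25,'rails'),(88,92,'sh'),(10,14,'base')]:
    m=(X[...,2]>lo)&(X[...,2]<hi)&(abs(X[...,0]-559)<90)&(X[...,1]<200)
    k,L,S,cc=cv2.connectedComponentsWithStats(m.astype(np.uint8))
    for i in range(1,k):
        if S[i,4]<60: continue
        P=X[L==i]; print(l,S[i,4],cc[i].round(),[np.round(a,1) for a in cv2.minAreaRect(P[:,:2].astype(np.float32))],np.median(P[:,2]).round(1))
E
```

```text
t 4.6 tcp [557.5 -18.8 139.4] phi -0.37 tilt [-0.002  0.001] F [ 1.17 -0.66 -2.69] w 0.508 q [-0.24  0.51  1.55 -0.    1.09 -0.24]
blk 15617 [321. 248.] [array([ 5.578e+02, -1.000e-01]), array([54.8, 78.7]), np.float64(89.0)] 148.8
blk 3278 [320. 349.] [array([557.3, -52.6]), array([22.5, 45. ]), np.float64(89.3)] 148.7
jaw/f 1691 [322.  99.] [array([559.4,  63.1]), array([19.8, 50. ]), np.float64(89.6)] 53.0
jaw/f 939 [322. 136.] [array([559. ,  36.3]), array([ 9.8, 43.4]), np.float64(89.5)] 50.2
rails 121 [281. 162.] [array([526.5,  10.6]), array([11.7, 11.4]), np.float64(87.5)] 22.1
rails 152 [364. 163.] [array([591.4,   8.8]), array([11.5, 14.4]), np.float64(0.9)] 22.1
rails 149 [388. 359.] [array([ 623.5, -187.7]), array([30.5,  9. ]), np.float64(17.3)] 21.9
base 18482 [322. 148.] [array([558.8,  -3.1]), array([156.9, 160. ]), np.float64(89.5)] 12.3
base 282 [322. 119.] [array([559.2,  45.8]), array([11.1, 14.6]), np.float64(89.8)] 12.3
base 98 [385. 352.] [array([ 623.5, -187.7]), array([30.8,  8.5]), np.float64(17.4)] 11.9
```

View pics/wrist4.png

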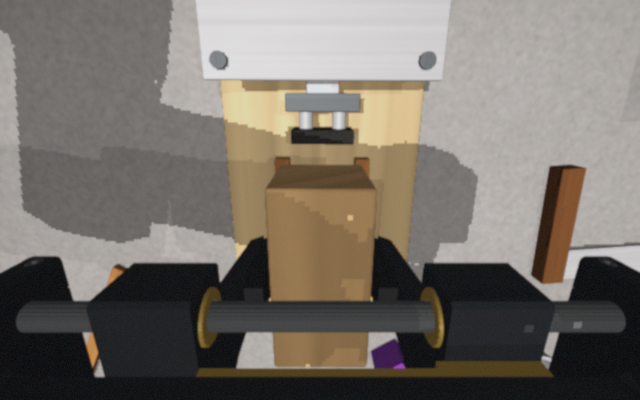

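The block hangs over the nest in line with the rails. It needs about +1 mm in x and -1 mm in y. I'm lowering to just above the base.

Call:
{"method": "jog_arm", "body": {
  "increments": [
    {"rx": 0,"ry": 0,"rz": 0,"x": -0.001,"y": 0.001,"z": 0.02,"grip": 0.3},
    {"rx": 0,"ry": 0,"rz": 0,"x": -0.001,"y": 0.001,"z": 0.04,"grip": 0.3},
    {"rx": 0,"ry": 0,"rz": 0,"x": -0.001,"y": 0.001,"z": 0.06,"grip": 0.3},
    {"rx": 0,"ry": 0,"rz": 0,"x": -0.001,"y": 0.001,"z": 0.06,"grip": 0.3},
    {"rx": 0,"ry": 0,"rz": 0,"x": -0.001,"y": 0.001,"z": 0.06,"grip": 0.3}
  ]
}}

```text
t: 5.15
tcp_pos: [559.0, -20.0, 80.9]
eef_rot: [-2.23, -2.212, 0.0]
ft_force: [0.2, -0.6, 0.2]
width: 0.507
```

```bash
python3 - <<'E'
from h import *
s,R=st()
snap('wrist','wrist5.png'); 
X=cloud(load('wrist5.png'))
for lo,hi,l in [(87,96,'blk'),(47,56,'jaw/f'),(19,25,'rails')]:
    m=(X[...,2]>lo)&(X[...,2]<hi)&(abs(X[...,0]-559)<60)&(X[...,1]<60)&(X[...,1]>-100)
    k,L,S,cc=cv2.connectedComponentsWithStats(m.astype(np.uint8))
    for i in range(1,k):
        if S[i,4]<60: continue
        P=X[L==i]; print(l,S[i,4],cc[i].round(),[np.round(a,1) for a in cv2.minAreaRect(P[:,:2].astype(np.float32))],np.percentile(P,[1,50,99],axis=0).round(1).tolist())
E
```

```text
t 5.15 tcp [559.  -20.   80.9] phi -0.46 tilt [-0.  0.] F [ 0.16 -0.62  0.18] w 0.507 q [-0.25  0.59  1.59  0.    0.96 -0.24]
blk 12032 [320. 242.] [array([ 5.594e+02, -2.000e-01]), array([52.5, 45.2]), np.float64(89.5)] [[537.5, -25.2, 88.5], [559.4, 2.7, 90.2], [581.1, 25.5, 91.6]]
blk 494 [251. 272.] [array([532.2, -14.5]), array([11.2, 23.5]), np.float64(39.4)] [[521.0, -25.1, 87.1], [529.6, -9.8, 91.5], [535.8, -7.9, 95.9]]
blk 488 [390. 272.] [array([586. , -15.1]), array([23.9, 11.6]), np.float64(51.4)] [[582.6, -25.6, 87.1], [588.6, -10.2, 91.2], [597.3, -8.5, 95.9]]
blk 3279 [320. 349.] [array([558.8, -53.7]), array([45.4, 22.7]), np.float64(0.6)] [[537.0, -63.7, 89.0], [558.7, -53.0, 90.3], [580.6, -43.2, 91.5]]
jaw/f 1564 [320. 105.] [array([559.3,  56.7]), array([ 6.9, 49.9]), np.float64(89.6)] [[535.1, 53.1, 51.6], [559.6, 56.6, 53.2], [583.5, 59.9, 54.8]]
jaw/f 1710 [319. 146.] [array([559. ,  36.2]), array([10.1, 44. ]), np.float64(89.4)] [[537.7, 31.2, 48.6], [558.9, 36.3, 50.2], [580.4, 41.1, 51.8]]
jaw/f 313 [320. 168.] [array([559.6,  25.6]), array([ 0.8, 44. ]), np.float64(89.5)] [[538.5, 25.0, 47.1], [559.3, 25.6, 52.0], [581.1, 26.0, 55.8]]
jaw/f 430 [258. 339.] [array([519.2, -82.2]), array([13.2, 19.6]), np.float64(89.3)] [[510.4, -88.2, 50.9], [520.1, -82.1, 52.3], [528.8, -76.0, 53.5]]
jaw/f 436 [383. 339.] [array([597.9, -82.7]), array([19.8, 12.6]), np.float64(0.9)] [[588.3, -88.8, 51.1], [597.2, -82.8, 52.3], [606.9, -76.7, 53.6]]
rails 487 [263. 198.] [array([522.1,  -4.7]), array([44.8, 10.1]), np.float64(79.6)] [[520.1, -26.0, 19.6], [522.8, 2.3, 22.2], [530.2, 16.4, 23.7]]
rails 331 [376. 196.] [array([595.8,  -5.3]), array([ 8.5, 43.9]), np.float64(9.0)] [[588.9, -26.9, 19.7], [595.3, 5.4, 22.2], [597.2, 15.8, 23.5]]
```

View pics/wrist5.png

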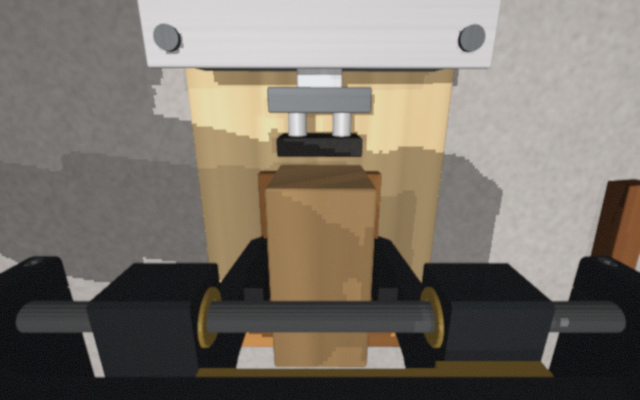

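The block spans y +26 to -65, between the pad at 31 and the fence at -69, and is centred in x. Its underside is about 28 mm above the base.

Call:
{"method": "jog_arm", "body": {
  "increments": [
    {"rx": 0,"ry": 0,"rz": 0,"x": 0,"y": 0,"z": 0.01,"grip": 0.3},
    {"rx": 0,"ry": 0,"rz": 0,"x": 0,"y": 0,"z": 0.02,"grip": 0.3},
    {"rx": 0,"ry": 0,"rz": 0,"x": 0,"y": 0,"z": 0.025,"grip": 0.3},
    {"rx": 0,"ry": 0,"rz": 0,"x": 0,"y": 0,"z": 0.025,"grip": 0.3},
    {"rx": 0,"ry": 0,"rz": 0,"x": 0,"y": 0,"z": 0.026,"grip": 0.3},
    {"rx": 0,"ry": 0,"rz": 0,"x": 0,"y": 0,"z": 0.026,"grip": 0.3}
  ]
}}

```text
t: 5.8
tcp_pos: [559.1, -20.0, 54.9]
eef_rot: [2.231, 2.211, 0.0]
ft_force: [-0.3, 0.1, -1.4]
width: 0.507
```

Call:
{"method": "jog_arm", "body": {
  "increments": [
    {"rx": 0,"ry": 0,"rz": 0,"x": 0,"y": 0,"z": 0.001,"grip": 0.3},
    {"rx": 0,"ry": 0,"rz": 0,"x": 0,"y": 0,"z": 0.001,"grip": 0.3}
  ]
}}

```text
t: 6.0
tcp_pos: [559.0, -19.9, 53.8]
eef_rot: [2.231, 2.212, 0.0]
ft_force: [0.2, 0.3, -0.9]
width: 0.505
```

Call:
{"method": "jog_arm", "body": {
  "increments": [
    {"rx": 0,"ry": 0,"rz": 0,"x": 0,"y": 0,"z": 0.001,"grip": 0.3},
    {"rx": 0,"ry": 0,"rz": 0,"x": 0,"y": 0,"z": 0.001,"grip": 0.3}
  ]
}}

```text
t: 6.2
tcp_pos: [559.1, -19.9, 53.0]
eef_rot: [2.231, 2.211, 0.0]
ft_force: [-0.2, -0.3, 1.7]
width: 0.513
```

Call:
{"method": "jog_arm", "body": {
  "increments": [
    {"rx": 0,"ry": 0,"rz": 0,"x": 0,"y": 0,"z": 0.0005,"grip": 0.3},
    {"rx": 0,"ry": 0,"rz": 0,"x": 0,"y": 0,"z": 0.0005,"grip": 0.8},
    {"rx": 0,"ry": 0,"rz": 0,"x": 0,"y": 0,"z": 0.0005,"grip": 0.8},
    {"rx": 0,"ry": 0,"rz": 0,"x": 0,"y": 0,"z": 0.0005,"grip": 0.8},
    {"rx": 0,"ry": 0,"rz": 0,"x": 0,"y": 0,"z": 0.0005,"grip": 0.8},
    {"rx": 0,"ry": 0,"rz": 0,"x": 0,"y": 0,"z": 0.0005,"grip": 0.8},
    {"rx": 0,"ry": 0,"rz": 0,"x": 0,"y": 0,"z": 0.0005,"grip": 0.8}
  ]
}}

```text
t: 6.9
tcp_pos: [558.9, -19.9, 52.2]
eef_rot: [-2.231, -2.212, 0.0]
ft_force: [0.6, 0.0, 0.0]
width: 0.798
```

Call:
{"method": "jog_arm", "body": {
  "increments": [
    {"rx": 0,"ry": 0,"rz": 0,"x": 0,"y": 0,"z": -0.02,"grip": 0.8},
    {"rx": 0,"ry": 0,"rz": 0,"x": 0,"y": 0,"z": -0.06,"grip": 0.8},
    {"rx": 0,"ry": 0,"rz": 0,"x": 0,"y": 0,"z": -0.1,"grip": 0.8},
    {"rx": 0,"ry": 0,"rz": 0,"x": 0,"y": 0,"z": -0.14,"grip": 0.8},
    {"rx": 0,"ry": 0,"rz": 0,"x": 0,"y": 0,"z": -0.16,"grip": 0.8},
    {"rx": 0,"ry": 0,"rz": 0,"x": 0,"y": 0,"z": -0.16,"grip": 0.8}
  ]
}}

```text
t: 7.5
tcp_pos: [559.9, -20.1, 215.0]
eef_rot: [2.228, 2.208, 0.005]
ft_force: [-0.1, 0.5, -0.8]
width: 0.8
```

```bash
cat > look.py <<'E'
import sys
from h import *
k=sys.argv[1]
s,R=st()
X=cloud(snap('wrist','wrist%s.png'%k))
def rep(X,lo,hi,l,box,mn=40):
    m=(X[...,2]>lo)&(X[...,2]<hi)&(X[...,0]>box[0])&(X[...,0]<box[1])&(X[...,1]>box[2])&(X[...,1]<box[3])
    kk,L,S,cc=cv2.connectedComponentsWithStats(m.astype(np.uint8))
    for i in range(1,kk):
        if S[i,4]<mn: continue
        P=X[L==i]; print(l,S[i,4],cc[i].round(),[np.round(a,1) for a in cv2.minAreaRect(P[:,:2].astype(np.float32))],np.median(P[:,2]).round(1))
rep(X,58,65,'blk',(500,620,-100,60)); rep(X,50,56,'jaw',(530,590,40,70)); rep(X,47,56,'fence',(480,640,-100,-50)); rep(X,19,25,'rails',(510,610,-80,40))
rep(X,80,87,'arm',(440,680,20,270),20);rep(X,126,140,'knob',(440,680,20,270),15); rep(X,88,92,'shaft',(530,590,110,170))
E
python3 look.py 6
```

```text
t 7.5 tcp [559.9 -20.1 215. ] phi -0.5 tilt [ 0.006 -0.001] F [-0.13  0.54 -0.78] w 0.8 q [-0.24  0.42  1.46  0.    1.25 -0.24]
blk 4346 [319. 184.] [array([559.4, -19.5]), array([90.1, 45.1]), np.float64(89.4)] 62.3
jaw 770 [318.  99.] [array([559.2,  59.5]), array([11.2, 49.7]), np.float64(89.4)] 53.2
fence 2076 [318. 238.] [array([558. , -78.2]), array([ 20.2, 119.8]), np.float64(89.3)] 52.2
rails 709 [288. 175.] [array([526.2, -18.3]), array([68.6, 12.1]), np.float64(89.3)] 22.2
rails 695 [348. 175.] [array([591.1, -18.9]), array([68.6, 12. ]), np.float64(89.4)] 22.2
rails 43 [286. 220.] [array([521.5, -68.3]), array([ 1.5, 21.8]), np.float64(89.3)] 21.9
rails 46 [353. 220.] [array([597.2, -69.4]), array([ 1.2, 24.4]), np.float64(89.8)] 22.0
arm 72 [318.   3.] [array([560.5, 127.8]), array([20.7,  3.6]), np.float64(0.7)] 83.0
```

View pics/wrist6.png

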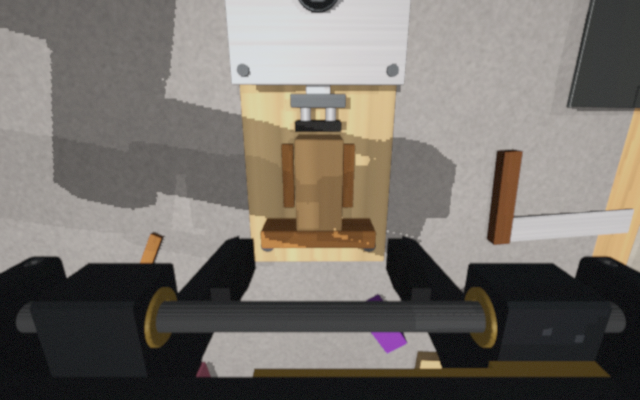

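The block lies flat in the nest: top at 62.3 mm, centre (559.4,-19.5), between the rails at wrist (288,175) and (348,175). The jaw is still back. Next I go over the knob, with the fingers straddling it along the tangent.

Call:
{"method": "jog_arm", "body": {
  "increments": [
    {"rx": 0,"ry": 0,"rz": 8,"x": 0.03,"y": -0.008,"z": 0,"grip": 0.7},
    {"rx": 0,"ry": 0,"rz": 16,"x": 0.06,"y": -0.016,"z": 0,"grip": 0.7},
    {"rx": 0,"ry": 0,"rz": 24,"x": 0.09,"y": -0.024,"z": 0,"grip": 0.7},
    {"rx": 0,"ry": 0,"rz": 32,"x": 0.12,"y": -0.032,"z": 0,"grip": 0.7},
    {"rx": 0,"ry": 0,"rz": 40,"x": 0.15,"y": -0.04,"z": 0,"grip": 0.7},
    {"rx": 0,"ry": 0,"rz": 48,"x": 0.18,"y": -0.048,"z": 0,"grip": 0.7},
    {"rx": 0,"ry": 0,"rz": 56,"x": 0.21,"y": -0.055,"z": 0,"grip": 0.7},
    {"rx": 0,"ry": 0,"rz": 64,"x": 0.231,"y": -0.058,"z": 0,"grip": 0.7}
  ]
}}

```text
t: 8.35
tcp_pos: [501.6, 213.2, 210.2]
eef_rot: [-3.065, -0.686, 0.005]
ft_force: [-0.1, 0.8, -0.1]
width: 0.7
```

Call:
{"method": "jog_arm", "body": {
  "increments": [
    {"rx": 0,"ry": 0,"rz": 8,"x": 0,"y": 0,"z": 0,"grip": 0.7},
    {"rx": 0,"ry": 0,"rz": 16,"x": 0,"y": 0,"z": 0,"grip": 0.7},
    {"rx": 0,"ry": 0,"rz": 24,"x": 0,"y": 0,"z": 0,"grip": 0.7},
    {"rx": 0,"ry": 0,"rz": 32,"x": 0,"y": 0,"z": 0,"grip": 0.7},
    {"rx": 0,"ry": 0,"rz": 40,"x": 0,"y": 0,"z": 0,"grip": 0.7},
    {"rx": 0,"ry": 0,"rz": 48,"x": 0,"y": 0,"z": 0,"grip": 0.7},
    {"rx": 0,"ry": 0,"rz": 56,"x": 0,"y": 0,"z": 0,"grip": 0.7},
    {"rx": 0,"ry": 0,"rz": 64,"x": 0,"y": 0,"z": 0,"grip": 0.7}
  ]
}}

```text
t: 9.15
tcp_pos: [502.3, 211.5, 210.1]
eef_rot: [2.961, -1.044, -0.005]
ft_force: [0.4, 0.1, -0.3]
width: 0.696
```

Call:
{"method": "jog_arm", "body": {
  "increments": [
    {"rx": 0,"ry": 0,"rz": 8,"x": 0,"y": 0,"z": 0,"grip": 0.7},
    {"rx": 0,"ry": 0,"rz": 10,"x": 0,"y": 0,"z": 0,"grip": 0.7},
    {"rx": 0,"ry": 0,"rz": 10,"x": 0,"y": 0,"z": 0,"grip": 0.7}
  ]
}}

```text
t: 9.45
tcp_pos: [502.4, 211.5, 210.4]
eef_rot: [2.863, -1.29, -0.004]
ft_force: [0.3, -0.4, 0.5]
width: 0.701
```

```bash
python3 look.py 7
```

```text
t 9.45 tcp [502.4 211.5 210.4] phi -138.51 tilt [-0.003 -0.001] F [ 0.28 -0.38  0.51] w 0.701 q [ 0.18  0.4   1.51 -0.    1.23  2.6 ]
jaw 668 [399.  14.] [array([553.3,  58.8]), array([12.8, 38.1]), np.float64(89.2)] 53.2
rails 68 [448.   2.] [array([523.3,  14. ]), array([12.4,  5.5]), np.float64(40.6)] 22.0
arm 2299 [320. 148.] [array([526.7, 185.8]), array([26.9, 84.2]), np.float64(39.3)] 84.1
knob 603 [317. 214.] [array([504.4, 212.7]), array([19.3, 19.1]), np.float64(24.0)] 133.8
shaft 1590 [324.  84.] [array([560.1, 142.8]), array([32.9, 32.9]), np.float64(42.9)] 90.2
```

View pics/wrist7.png

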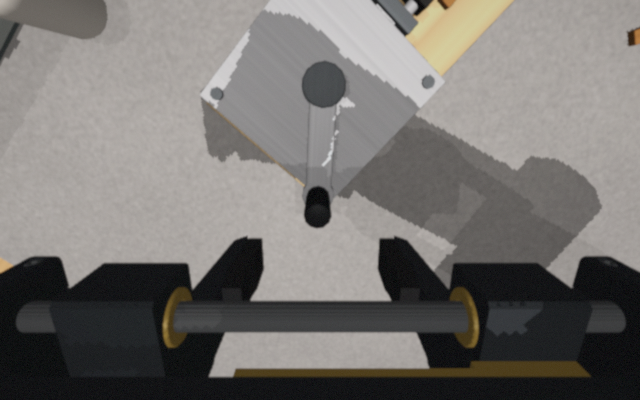

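The knob is at wrist (317,214), between the open fingers: world (504.4, 212.7), crank angle 128.6°. I'm descending around it.

Call:
{"method": "jog_arm", "body": {
  "increments": [
    {"rx": 0,"ry": 0,"rz": 0,"x": 0,"y": -0.002,"z": 0.03,"grip": 0.7},
    {"rx": 0,"ry": 0,"rz": 0,"x": 0,"y": -0.002,"z": 0.06,"grip": 0.7},
    {"rx": 0,"ry": 0,"rz": 0,"x": 0,"y": -0.002,"z": 0.09,"grip": 0.7},
    {"rx": 0,"ry": 0,"rz": 0,"x": 0,"y": -0.002,"z": 0.092,"grip": 0.7},
    {"rx": 0,"ry": 0,"rz": 0,"x": 0,"y": -0.002,"z": 0.092,"grip": 0.7},
    {"rx": 0,"ry": 0,"rz": 0,"x": 0,"y": -0.002,"z": 0.092,"grip": 0.7}
  ]
}}

```text
t: 10.1
tcp_pos: [505.1, 213.1, 121.6]
eef_rot: [-2.864, 1.289, -0.003]
ft_force: [-0.5, -0.1, 0.1]
width: 0.702
```

```bash
cat > plan.py <<'E'
import sys
from h import *
S=np.array([560.1,142.8]); off=20.8
def pose(th):
    t=np.radians(th); k=S+90*np.array([np.cos(t),np.sin(t)])
    return k+off*np.array([-np.sin(t),np.cos(t)]), th+90-360
def plan(p0,ph0,ths):
    for th in ths:
        p,ph=pose(th); d=p-p0; f=np.radians(ph0)
        y=np.array([np.cos(f),np.sin(f)]); x=np.array([-np.sin(f),np.cos(f)])
        print('th %.1f x %.4f y %.4f rz %.1f'%(th,d@x/1000,d@y/1000,-(ph-ph0)))
if __name__=='__main__':
    a=sys.argv[1:]
    s,R=st(); ph0=np.degrees(np.arctan2(R[1,1],R[0,1]));p0=s['tcp_pos'][:2]
    if a[0]!='m': p0,ph0=pose(float(a[0]))
    plan(p0,ph0,[float(v) for v in a[1:]])
E
python3 plan.py m 128.5 132 136 140 144 148 152 156; python3 look.py 8 | tail -5
```

```text
t 10.1 tcp [505.1 213.1 121.6] phi -138.47 tilt [0.002 0.   ] F [-0.47 -0.1   0.14] w 0.702 q [ 0.19  0.51  1.6  -0.    1.03  2.6 ]
th 128.5 x -0.0019 y 0.0214 rz 3.0
th 132.0 x -0.0008 y 0.0270 rz -0.5
th 136.0 x 0.0009 y 0.0332 rz -4.5
th 140.0 x 0.0031 y 0.0393 rz -8.5
th 144.0 x 0.0057 y 0.0452 rz -12.5
th 148.0 x 0.0086 y 0.0509 rz -16.5
th 152.0 x 0.0120 y 0.0564 rz -20.5
th 156.0 x 0.0158 y 0.0616 rz -24.5
arm 5094 [326. 172.] [array([526.7, 186.3]), array([27.1, 84.2]), np.float64(39.7)] 84.2
knob 829 [232. 274.] [array([534.6, 233.3]), array([12.1, 24.3]), np.float64(80.1)] 132.8
knob 833 [410. 274.] [array([482. , 186.7]), array([12.2, 24.2]), np.float64(2.3)] 132.8
knob 1408 [323. 283.] [array([506.2, 210.8]), array([19.9, 15. ]), np.float64(40.9)] 133.7
shaft 3973 [333.  75.] [array([559.9, 142.7]), array([32.9, 33.3]), np.float64(41.0)] 90.3
```

View pics/wrist8.png

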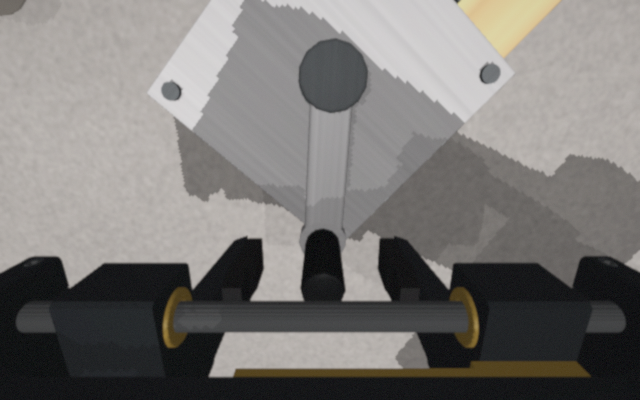

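The knob stands between the fingers at wrist (322,265), with about 20 mm clear on each side. I'm starting the turn, with the left finger trailing.

Call:
{"method": "jog_arm", "body": {
  "increments": [
    {"rx": 0,"ry": 0,"rz": 0,"x": -0.002,"y": 0.01,"z": 0,"grip": 0.7},
    {"rx": 0,"ry": 0,"rz": 0,"x": -0.002,"y": 0.018,"z": 0,"grip": 0.7},
    {"rx": 0,"ry": 0,"rz": 0,"x": -0.001,"y": 0.023,"z": 0,"grip": 0.7},
    {"rx": 0,"ry": 0,"rz": -0.5,"x": -0.001,"y": 0.027,"z": 0,"grip": 0.7},
    {"rx": 0,"ry": 0,"rz": -4.5,"x": 0.001,"y": 0.033,"z": 0,"grip": 0.7},
    {"rx": 0,"ry": 0,"rz": -8.5,"x": 0.003,"y": 0.039,"z": 0,"grip": 0.7},
    {"rx": 0,"ry": 0,"rz": -12.5,"x": 0.0055,"y": 0.045,"z": 0,"grip": 0.7},
    {"rx": 0,"ry": 0,"rz": -12.5,"x": 0.0055,"y": 0.045,"z": 0,"grip": 0.7}
  ]
}}

```text
t: 10.95
tcp_pos: [474.4, 178.5, 120.4]
eef_rot: [2.988, -0.97, 0.0]
ft_force: [0.3, 0.3, 0.1]
width: 0.702
```

```bash
python3 plan.py 144 148 152 156 160 164 168 172 176; python3 look.py 9 | tail -5
```

```text
t 10.95 tcp [474.4 178.5 120.4] phi -125.98 tilt [ 0. -0.] F [0.35 0.32 0.13] w 0.702 q [ 0.13  0.43  1.73 -0.    0.98  2.33]
th 148.0 x 0.0017 y 0.0062 rz -4.0
th 152.0 x 0.0038 y 0.0123 rz -8.0
th 156.0 x 0.0063 y 0.0183 rz -12.0
th 160.0 x 0.0092 y 0.0240 rz -16.0
th 164.0 x 0.0125 y 0.0295 rz -20.0
th 168.0 x 0.0162 y 0.0348 rz -24.0
th 172.0 x 0.0203 y 0.0398 rz -28.0
th 176.0 x 0.0247 y 0.0445 rz -32.0
arm 5229 [284. 171.] [array([514.6, 175.7]), array([27. , 87.8]), np.float64(56.3)] 84.1
knob 848 [230. 275.] [array([499. , 204.7]), array([24.4, 12.2]), np.float64(3.4)] 132.9
knob 831 [411. 275.] [array([457.8, 147.7]), array([12.2, 24.1]), np.float64(15.4)] 132.9
knob 1471 [276. 282.] [array([488.7, 192.5]), array([19.4, 14.7]), np.float64(53.0)] 133.7
shaft 4071 [277.  72.] [array([559.9, 142.6]), array([33.4, 33. ]), np.float64(41.6)] 90.2
```

View pics/wrist9.png

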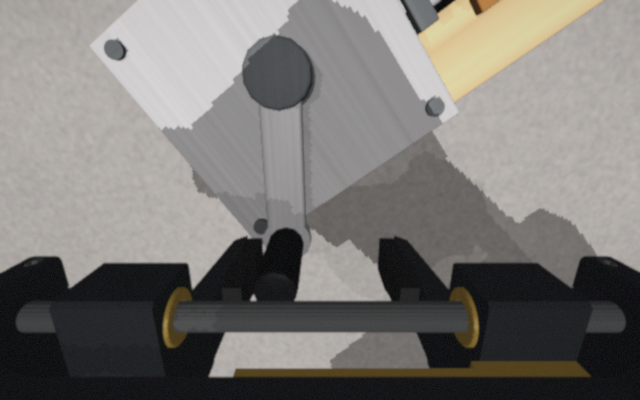

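The crank is following: the knob at wrist (275,265) is against the left finger, crank about 145°, force near zero. Carrying on.

Call:
{"method": "jog_arm", "body": {
  "increments": [
    {"rx": 0,"ry": 0,"rz": -4,"x": 0.0015,"y": 0.006,"z": 0,"grip": 0.7},
    {"rx": 0,"ry": 0,"rz": -8,"x": 0.004,"y": 0.0125,"z": 0,"grip": 0.7},
    {"rx": 0,"ry": 0,"rz": -12,"x": 0.0065,"y": 0.0185,"z": 0,"grip": 0.7},
    {"rx": 0,"ry": 0,"rz": -16,"x": 0.009,"y": 0.024,"z": 0,"grip": 0.7},
    {"rx": 0,"ry": 0,"rz": -20,"x": 0.0125,"y": 0.0295,"z": 0,"grip": 0.7},
    {"rx": 0,"ry": 0,"rz": -24,"x": 0.016,"y": 0.035,"z": 0,"grip": 0.7},
    {"rx": 0,"ry": 0,"rz": -28,"x": 0.0205,"y": 0.04,"z": 0,"grip": 0.7},
    {"rx": 0,"ry": 0,"rz": -32,"x": 0.0245,"y": 0.0445,"z": 0,"grip": 0.7}
  ]
}}

```text
t: 11.8
tcp_pos: [468.3, 128.6, 120.3]
eef_rot: [-3.14, 0.108, -0.001]
ft_force: [-0.0, 1.1, 0.0]
width: 0.7
```

```bash
python3 plan.py 176 179 182 185 188 191 194 197 200; python3 look.py 10 | tail -5
```

```text
t 11.8 tcp [468.3 128.6 120.3] phi -93.94 tilt [0. 0.] F [-0.02  1.09  0.04] w 0.7 q [0.03 0.39 1.79 0.   0.96 1.67]
th 179.0 x 0.0012 y 0.0047 rz -3.0
th 182.0 x 0.0027 y 0.0093 rz -6.0
th 185.0 x 0.0044 y 0.0138 rz -9.0
th 188.0 x 0.0063 y 0.0183 rz -12.0
th 191.0 x 0.0085 y 0.0226 rz -15.0
th 194.0 x 0.0108 y 0.0268 rz -18.0
th 197.0 x 0.0134 y 0.0309 rz -21.0
th 200.0 x 0.0162 y 0.0348 rz -24.0
rails 1754 [522. 116.] [array([526. , -19.1]), array([71.3, 12.2]), np.float64(89.5)] 22.3
arm 5237 [283. 171.] [array([504.2, 147.6]), array([26.8, 88.4]), np.float64(86.7)] 84.2
knob 2287 [257. 280.] [array([472.2, 158.1]), array([36.7, 19. ]), np.float64(83.9)] 133.6
knob 839 [411. 275.] [array([471.1,  93.5]), array([12. , 23.9]), np.float64(45.9)] 133.0
shaft 4080 [278.  72.] [array([560.1, 142.6]), array([33.6, 32.9]), np.float64(72.7)] 90.2
```

Call:
{"method": "jog_arm", "body": {
  "increments": [
    {"rx": 0,"ry": 0,"rz": -3,"x": 0.001,"y": 0.0045,"z": 0,"grip": 0.7},
    {"rx": 0,"ry": 0,"rz": -6,"x": 0.0025,"y": 0.0095,"z": 0,"grip": 0.7},
    {"rx": 0,"ry": 0,"rz": -9,"x": 0.0045,"y": 0.014,"z": 0,"grip": 0.7},
    {"rx": 0,"ry": 0,"rz": -12,"x": 0.0065,"y": 0.0185,"z": 0,"grip": 0.7},
    {"rx": 0,"ry": 0,"rz": -15,"x": 0.0085,"y": 0.0225,"z": 0,"grip": 0.7},
    {"rx": 0,"ry": 0,"rz": -18,"x": 0.011,"y": 0.027,"z": 0,"grip": 0.7},
    {"rx": 0,"ry": 0,"rz": -21,"x": 0.0135,"y": 0.031,"z": 0,"grip": 0.7},
    {"rx": 0,"ry": 0,"rz": -24,"x": 0.016,"y": 0.035,"z": 0,"grip": 0.7}
  ]
}}

```text
t: 12.65
tcp_pos: [481.7, 93.2, 120.2]
eef_rot: [-3.093, -0.544, -0.0]
ft_force: [1.0, 5.1, -0.4]
width: 0.696
```

```bash
cat >> look.py <<'E'
# crank angle from arm points, force along tangent, jaw
m=(X[...,2]>82)&(X[...,2]<86.5)&(np.hypot(X[...,0]-560,X[...,1]-142.7)<80)&(np.hypot(X[...,0]-560,X[...,1]-142.7)>22)
P=X[m][:,:2]-[560,142.7]; th=np.degrees(np.arctan2(P[:,1].mean(),P[:,0].mean()))%360
j=(X[...,2]>51)&(X[...,2]<55.5)&(abs(X[...,0]-559)<22)&(X[...,1]>40)&(X[...,1]<62); J=X[j][:,1]
t=np.radians(th); F=s['ft_force']
print('CRANK',round(th,1),'n',m.sum(),'Ftan',round(F[0]*-np.sin(t)+F[1]*np.cos(t),2),'Frad',round(F[0]*np.cos(t)+F[1]*np.sin(t),2), 'jaw front fix x', 142.7-np.percentile(J,[2,50]) if len(J)>20 else None)
E
python3 look.py 11 | tail -5; python3 plan.py 200 202 204 206 208 210 212 214 216
```

```text
arm 5200 [284. 171.] [array([506.2, 125.1]), array([87.1, 26.5]), np.float64(21.1)] 84.2
knob 2301 [257. 280.] [array([473.5, 122.1]), array([18.9, 37. ]), np.float64(18.0)] 133.6
knob 842 [411. 275.] [array([498.8,  62.4]), array([12.1, 23.7]), np.float64(68.9)] 133.0
shaft 4073 [280.  72.] [array([560.2, 142.7]), array([32.9, 33.4]), np.float64(32.3)] 90.2
CRANK 199.2 n 4238 Ftan -4.46 Frad -2.56 jaw front fix x [90.55583471 85.65723647]
t 12.7 tcp [482.   92.7 120.2] phi -69.91 tilt [0.    0.001] F [-0.36  1.54  1.19] w 0.701 q [-0.05  0.4   1.77  0.    0.96  1.17]
th 202.0 x 0.0008 y 0.0031 rz -2.0
th 204.0 x 0.0017 y 0.0062 rz -4.0
th 206.0 x 0.0027 y 0.0093 rz -6.0
th 208.0 x 0.0038 y 0.0123 rz -8.0
th 210.0 x 0.0050 y 0.0153 rz -10.0
th 212.0 x 0.0063 y 0.0183 rz -12.0
th 214.0 x 0.0077 y 0.0212 rz -14.0
th 216.0 x 0.0092 y 0.0240 rz -16.0
```

View pics/wrist11.png

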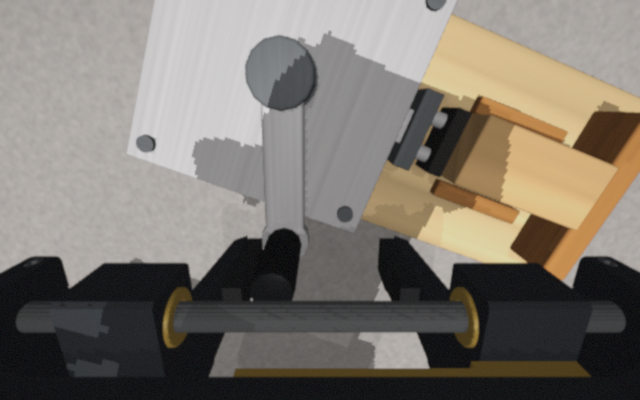

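The crank is at 199° with about 4 N of push. The jaw is moving towards the block, seen at wrist (415,130). From here I go in smaller steps.

Call:
{"method": "jog_arm", "body": {
  "increments": [
    {"rx": 0,"ry": 0,"rz": -2,"x": 0.001,"y": 0.003,"z": 0,"grip": 0.7},
    {"rx": 0,"ry": 0,"rz": -4,"x": 0.0015,"y": 0.006,"z": 0,"grip": 0.7},
    {"rx": 0,"ry": 0,"rz": -6,"x": 0.0025,"y": 0.0095,"z": 0,"grip": 0.7},
    {"rx": 0,"ry": 0,"rz": -8,"x": 0.004,"y": 0.0125,"z": 0,"grip": 0.7},
    {"rx": 0,"ry": 0,"rz": -10,"x": 0.005,"y": 0.0155,"z": 0,"grip": 0.7},
    {"rx": 0,"ry": 0,"rz": -12,"x": 0.0065,"y": 0.0185,"z": 0,"grip": 0.7}
  ]
}}

```text
t: 13.3
tcp_pos: [493.6, 78.3, 120.2]
eef_rot: [-3.019, -0.863, 0.002]
ft_force: [-3.6, 5.7, 2.3]
width: 0.701
```

```bash
sed -i "s/rep(X,50,56,'jaw',(530,590,40,70))/rep(X,51.5,56,'jaw',(530,590,32,70))/" look.py
python3 look.py 12 | egrep 'tcp|blk|jaw|CRANK'; python3 plan.py 212 213 214 215 216 217 218 219 220|tail -8
```

```text
t 13.3 tcp [493.6  78.3 120.2] phi -58.11 tilt [-0.001  0.001] F [-3.58  5.72  2.32] w 0.701 q [-0.08  0.42  1.75  0.    0.98  0.94]
blk 8793 [499. 215.] [array([559.4, -19.5]), array([91.5, 45.1]), np.float64(89.4)] 62.3
jaw 1484 [407. 156.] [array([559.4,  55.6]), array([12.5, 50. ]), np.float64(89.8)] 53.3
CRANK 211.0 n 4226 Ftan -6.74 Frad 0.12 jaw front fix x [92.6702349  86.76199256]
th 213.0 x 0.0004 y 0.0016 rz -1.0
th 214.0 x 0.0008 y 0.0031 rz -2.0
th 215.0 x 0.0012 y 0.0047 rz -3.0
th 216.0 x 0.0017 y 0.0062 rz -4.0
th 217.0 x 0.0022 y 0.0078 rz -5.0
th 218.0 x 0.0027 y 0.0093 rz -6.0
th 219.0 x 0.0032 y 0.0108 rz -7.0
th 220.0 x 0.0038 y 0.0123 rz -8.0
```

Call:
{"method": "jog_arm", "body": {
  "increments": [
    {"rx": 0,"ry": 0,"rz": -2,"x": 0.001,"y": 0.003,"z": 0,"grip": 0.7},
    {"rx": 0,"ry": 0,"rz": -4,"x": 0.0015,"y": 0.006,"z": 0,"grip": 0.7},
    {"rx": 0,"ry": 0,"rz": -6,"x": 0.0025,"y": 0.0095,"z": 0,"grip": 0.7},
    {"rx": 0,"ry": 0,"rz": -8,"x": 0.004,"y": 0.0125,"z": 0,"grip": 0.7},
    {"rx": 0,"ry": 0,"rz": -10,"x": 0.005,"y": 0.0155,"z": 0,"grip": 0.7},
    {"rx": 0,"ry": 0,"rz": -12,"x": 0.0065,"y": 0.0185,"z": 0,"grip": 0.7}
  ]
}}

```text
t: 13.95
tcp_pos: [508.3, 66.1, 120.1]
eef_rot: [-2.912, -1.173, 0.004]
ft_force: [-6.9, 4.0, 5.0]
width: 0.703
```

```bash
python3 look.py 13 | egrep 'tcp|blk|jaw|CRANK'
```

```text
t 13.95 tcp [508.3  66.1 120.1] phi -46.1 tilt [-0.003  0.001] F [-6.94  4.05  4.96] w 0.703 q [-0.1   0.45  1.71  0.    0.99  0.7 ]
blk 4921 [452. 237.] [array([559.7,  -9.8]), array([70.2, 44.9]), np.float64(89.2)] 62.3
jaw 1388 [391. 182.] [array([559.3,  52.8]), array([12.6, 49.9]), np.float64(89.7)] 53.2
CRANK 222.9 n 4220 Ftan -7.69 Frad 2.33 jaw front fix x [95.61742209 89.51201712]
```

Call:
{"method": "jog_arm", "body": {
  "increments": [
    {"rx": 0,"ry": 0,"rz": -2,"x": 0.001,"y": 0.003,"z": 0,"grip": 0.7},
    {"rx": 0,"ry": 0,"rz": -4,"x": 0.0015,"y": 0.006,"z": 0,"grip": 0.7},
    {"rx": 0,"ry": 0,"rz": -6,"x": 0.0025,"y": 0.0095,"z": 0,"grip": 0.7},
    {"rx": 0,"ry": 0,"rz": -8,"x": 0.004,"y": 0.0125,"z": 0,"grip": 0.7}
  ]
}}

```text
t: 14.4
tcp_pos: [519.6, 59.7, 120.0]
eef_rot: [-2.822, -1.374, 0.006]
ft_force: [-9.3, 2.6, 6.6]
width: 0.698
```

```bash
python3 look.py 14 | egrep 'tcp|blk|jaw|CRANK'; python3 plan.py 232 233
```

```text
t 14.4 tcp [519.6  59.7 120. ] phi -38.08 tilt [-0.004  0.001] F [-9.32  2.62  6.59] w 0.698 q [-0.11  0.47  1.67  0.    1.    0.55]
blk 2139 [434. 246.] [array([571.4,  -2.4]), array([26.3, 54.4]), np.float64(6.3)] 62.3
jaw 1318 [377. 196.] [array([559.3,  50.9]), array([12.4, 50. ]), np.float64(89.1)] 53.2
CRANK 230.9 n 4222 Ftan -8.89 Frad 3.84 jaw front fix x [97.47603579 91.46324906]
t 14.45 tcp [520.   59.4 120. ] phi -37.98 tilt [-0.004  0.   ] F [-6.79  0.65  4.19] w 0.7 q [-0.11  0.47  1.67 -0.    1.    0.55]
th 233.0 x 0.0004 y 0.0016 rz -1.0
```

Call:
{"method": "jog_arm", "body": {
  "increments": [
    {"rx": 0,"ry": 0,"rz": -2,"x": 0.001,"y": 0.003,"z": 0,"grip": 0.7},
    {"rx": 0,"ry": 0,"rz": -4,"x": 0.0015,"y": 0.006,"z": 0,"grip": 0.7},
    {"rx": 0,"ry": 0,"rz": -6,"x": 0.0025,"y": 0.0095,"z": 0,"grip": 0.7},
    {"rx": 0,"ry": 0,"rz": -8,"x": 0.004,"y": 0.0125,"z": 0,"grip": 0.7}
  ]
}}

```text
t: 14.85
tcp_pos: [531.7, 55.0, 120.0]
eef_rot: [-2.719, -1.568, 0.007]
ft_force: [-10.9, 0.2, 5.1]
width: 0.698
```

```bash
python3 look.py 15 | egrep 'tcp|jaw|CRANK'; python3 plan.py 240 241
```

```text
t 14.85 tcp [531.7  55.  120. ] phi -30.07 tilt [-0.005  0.   ] F [-10.89   0.2    5.07] w 0.698 q [-0.12  0.49  1.64 -0.    1.02  0.41]
jaw 1271 [362. 209.] [array([559.3,  48.9]), array([12.7, 49.8]), np.float64(89.0)] 53.3
CRANK 239.1 n 4221 Ftan -9.44 Frad 5.43 jaw front fix x [99.2271076 93.1737602]
t 14.9 tcp [532.2  54.7 120. ] phi -29.97 tilt [-0.004 -0.   ] F [-6.75 -0.58  3.1 ] w 0.7 q [-0.12  0.49  1.64 -0.    1.02  0.41]
th 241.0 x 0.0004 y 0.0016 rz -1.0
```

View pics/wrist15.png

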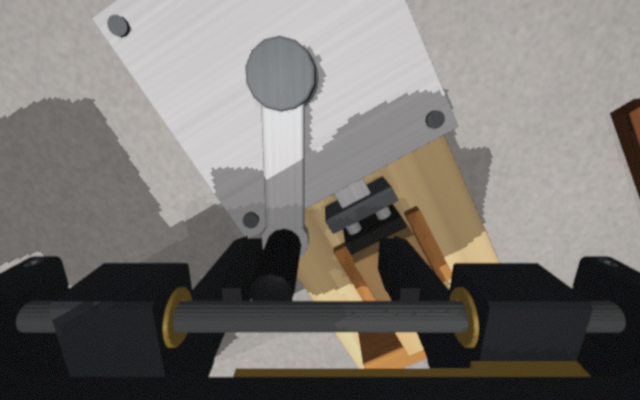

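Call:
{"method": "jog_arm", "body": {
  "increments": [
    {"rx": 0,"ry": 0,"rz": -2,"x": 0.001,"y": 0.003,"z": 0,"grip": 0.7},
    {"rx": 0,"ry": 0,"rz": -4,"x": 0.0015,"y": 0.006,"z": 0,"grip": 0.7},
    {"rx": 0,"ry": 0,"rz": -6,"x": 0.0025,"y": 0.0095,"z": 0,"grip": 0.7}
  ]
}}

```text
t: 15.2
tcp_pos: [541.2, 52.4, 119.9]
eef_rot: [-2.633, -1.707, 0.006]
ft_force: [-9.0, 1.6, 4.5]
width: 0.705
```

```bash
python3 look.py 16 | egrep 'tcp|jaw|CRANK'
```

```text
t 15.2 tcp [541.2  52.4 119.9] phi -24.08 tilt [-0.005  0.   ] F [-9.03  1.61  4.53] w 0.705 q [-0.12  0.51  1.61 -0.    1.03  0.3 ]
jaw 1251 [349. 217.] [array([559.2,  47.9]), array([12.7, 50. ]), np.float64(89.4)] 53.2
CRANK 245.3 n 4240 Ftan -8.88 Frad 2.3 jaw front fix x [100.42777593  94.26170622]
```

Call:
{"method": "jog_arm", "body": {
  "increments": [
    {"rx": 0,"ry": 0,"rz": -2,"x": 0.001,"y": 0.003,"z": 0,"grip": 0.7},
    {"rx": 0,"ry": 0,"rz": -4,"x": 0.0015,"y": 0.006,"z": 0,"grip": 0.7},
    {"rx": 0,"ry": 0,"rz": -4,"x": 0.0015,"y": 0.006,"z": 0,"grip": 0.7}
  ]
}}

```text
t: 15.55
tcp_pos: [548.2, 51.0, 120.0]
eef_rot: [-2.574, -1.799, 0.003]
ft_force: [-3.7, -0.9, 3.2]
width: 0.7
```

```bash
python3 look.py 17 | egrep 'tcp|jaw|CRANK'
```

```text
t 15.55 tcp [548.2  51.  120. ] phi -20.11 tilt [-0.002 -0.   ] F [-3.71 -0.89  3.16] w 0.7 q [-0.12  0.52  1.59 -0.    1.04  0.23]
jaw 1157 [340. 220.] [array([560.3,  47.2]), array([12.7, 47.7]), np.float64(89.3)] 53.2
CRANK 249.9 n 4243 Ftan -3.18 Frad 2.11 jaw front fix x [101.06236613  94.94220675]
```

The push is falling, so the crest is close. I'm using small steps.

Call:
{"method": "jog_arm", "body": {
  "increments": [
    {"rx": 0,"ry": 0,"rz": -1,"x": 0.0004,"y": 0.0016,"z": 0,"grip": 0.7},
    {"rx": 0,"ry": 0,"rz": -2,"x": 0.0008,"y": 0.003,"z": 0,"grip": 0.7},
    {"rx": 0,"ry": 0,"rz": -2,"x": 0.0008,"y": 0.003,"z": 0,"grip": 0.7}
  ]
}}

```text
t: 15.9
tcp_pos: [551.5, 50.6, 120.1]
eef_rot: [-2.543, -1.844, 0.002]
ft_force: [-4.3, -0.5, 1.6]
width: 0.703
```

```bash
python3 look.py 18 | egrep 'tcp|jaw|CRANK'
```

```text
t 15.9 tcp [551.5  50.6 120.1] phi -18.09 tilt [-0.001 -0.   ] F [-4.31 -0.48  1.64] w 0.703 q [-0.12  0.52  1.58 -0.    1.04  0.2 ]
jaw 1057 [338. 222.] [array([562.1,  47.1]), array([43.9, 12.9]), np.float64(0.0)] 53.3
CRANK 252.0 n 4235 Ftan -3.95 Frad 1.79 jaw front fix x [101.38749594  95.32475732]
```

Call:
{"method": "jog_arm", "body": {
  "increments": [
    {"rx": 0,"ry": 0,"rz": -1,"x": 0.0004,"y": 0.0016,"z": 0,"grip": 0.7},
    {"rx": 0,"ry": 0,"rz": -2,"x": 0.0008,"y": 0.003,"z": 0,"grip": 0.7},
    {"rx": 0,"ry": 0,"rz": -2,"x": 0.0008,"y": 0.003,"z": 0,"grip": 0.7}
  ]
}}

```text
t: 16.25
tcp_pos: [554.9, 50.3, 120.1]
eef_rot: [-2.51, -1.89, 0.001]
ft_force: [-3.8, -0.3, 0.7]
width: 0.703
```

```bash
python3 look.py 19 | egrep 'tcp|jaw|CRANK'
```

```text
t 16.25 tcp [554.9  50.3 120.1] phi -16.04 tilt [-0.001 -0.   ] F [-3.8 -0.3  0.7] w 0.703 q [-0.12  0.53  1.57 -0.    1.04  0.16]
jaw 961 [335. 223.] [array([564.1,  46.8]), array([12.4, 39.9]), np.float64(89.5)] 53.2
CRANK 254.1 n 4236 Ftan -3.57 Frad 1.33 jaw front fix x [101.5304322   95.49655664]
```

Call:
{"method": "jog_arm", "body": {
  "increments": [
    {"rx": 0,"ry": 0,"rz": -1,"x": 0.0004,"y": 0.0016,"z": 0,"grip": 0.7},
    {"rx": 0,"ry": 0,"rz": -2,"x": 0.0008,"y": 0.003,"z": 0,"grip": 0.7},
    {"rx": 0,"ry": 0,"rz": -2,"x": 0.0008,"y": 0.003,"z": 0,"grip": 0.7}
  ]
}}

```text
t: 16.6
tcp_pos: [558.2, 50.2, 120.2]
eef_rot: [2.476, 1.934, -0.0]
ft_force: [-2.9, -0.9, -0.1]
width: 0.699
```

```bash
python3 look.py 20 | egrep 'tcp|jaw|CRANK'
```

```text
t 16.6 tcp [558.2  50.2 120.2] phi -14.01 tilt [ 0. -0.] F [-2.9  -0.91 -0.08] w 0.699 q [-0.12  0.53  1.56 -0.    1.05  0.13]
jaw 878 [333. 224.] [array([565.9,  46.6]), array([12.5, 36.4]), np.float64(89.6)] 53.3
CRANK 256.2 n 4238 Ftan -2.6 Frad 1.58 jaw front fix x [101.79349599  95.53223892]
```

Call:
{"method": "jog_arm", "body": {
  "increments": [
    {"rx": 0,"ry": 0,"rz": -1,"x": 0.0004,"y": 0.0016,"z": 0,"grip": 0.7},
    {"rx": 0,"ry": 0,"rz": -2,"x": 0.0008,"y": 0.003,"z": 0,"grip": 0.7},
    {"rx": 0,"ry": 0,"rz": -2,"x": 0.0008,"y": 0.003,"z": 0,"grip": 0.7}
  ]
}}

```text
t: 16.95
tcp_pos: [561.4, 50.2, 120.2]
eef_rot: [2.441, 1.977, 0.001]
ft_force: [-1.3, -0.3, -0.0]
width: 0.702
```

```bash
python3 look.py 21 | egrep 'tcp|jaw|CRANK'
```

```text
t 16.95 tcp [561.4  50.2 120.2] phi -11.98 tilt [ 0.001 -0.   ] F [-1.31 -0.33 -0.02] w 0.702 q [-0.12  0.54  1.55 -0.    1.05  0.09]
jaw 801 [330. 225.] [array([567.4,  46.4]), array([12.8, 33.5]), np.float64(89.4)] 53.2
CRANK 258.2 n 4228 Ftan -1.22 Frad 0.59 jaw front fix x [101.93562635  95.67022998]
```

Call:
{"method": "jog_arm", "body": {
  "increments": [
    {"rx": 0,"ry": 0,"rz": -1,"x": 0.0004,"y": 0.0016,"z": 0,"grip": 0.7},
    {"rx": 0,"ry": 0,"rz": -2,"x": 0.0008,"y": 0.003,"z": 0,"grip": 0.7},
    {"rx": 0,"ry": 0,"rz": -2,"x": 0.0008,"y": 0.003,"z": 0,"grip": 0.7}
  ]
}}

```text
t: 17.3
tcp_pos: [564.7, 50.4, 120.3]
eef_rot: [2.405, 2.02, 0.001]
ft_force: [-1.5, -0.4, 0.1]
width: 0.701
```

```bash
python3 look.py 22 | egrep 'tcp|jaw|CRANK'
```

```text
t 17.3 tcp [564.7  50.4 120.3] phi -9.96 tilt [ 0.001 -0.   ] F [-1.47 -0.42  0.15] w 0.701 q [-0.12  0.55  1.54  0.    1.05  0.06]
jaw 708 [328. 226.] [array([569. ,  46.2]), array([12.8, 30.4]), np.float64(89.5)] 53.2
CRANK 260.3 n 4226 Ftan -1.38 Frad 0.66 jaw front fix x [101.94234288  95.7831961 ]
```

Call:
{"method": "jog_arm", "body": {
  "increments": [
    {"rx": 0,"ry": 0,"rz": -1,"x": 0.0004,"y": 0.0016,"z": 0,"grip": 0.7},
    {"rx": 0,"ry": 0,"rz": -2,"x": 0.0008,"y": 0.003,"z": 0,"grip": 0.7},
    {"rx": 0,"ry": 0,"rz": -2,"x": 0.0008,"y": 0.003,"z": 0,"grip": 0.7}
  ]
}}

```text
t: 17.65
tcp_pos: [567.9, 50.7, 120.4]
eef_rot: [2.369, 2.061, 0.001]
ft_force: [-0.2, 0.5, 0.0]
width: 0.697
```

```bash
python3 look.py 23 | egrep 'tcp|jaw|CRANK'
```

```text
t 17.65 tcp [567.9  50.7 120.4] phi -7.95 tilt [ 0.001 -0.   ] F [-0.16  0.54  0.  ] w 0.697 q [-0.12  0.55  1.53  0.    1.06  0.02]
jaw 626 [326. 227.] [array([570.6,  46.3]), array([12.5, 27.1]), np.float64(89.3)] 53.3
CRANK 262.3 n 4234 Ftan -0.23 Frad -0.52 jaw front fix x [101.99030523  95.85011579]
```

Call:
{"method": "jog_arm", "body": {
  "increments": [
    {"rx": 0,"ry": 0,"rz": -1,"x": 0.0004,"y": 0.0016,"z": 0,"grip": 0.7},
    {"rx": 0,"ry": 0,"rz": -2,"x": 0.0008,"y": 0.003,"z": 0,"grip": 0.7},
    {"rx": 0,"ry": 0,"rz": -2,"x": 0.0008,"y": 0.003,"z": 0,"grip": 0.7}
  ]
}}

```text
t: 18.0
tcp_pos: [570.9, 51.1, 120.3]
eef_rot: [2.333, 2.103, 0.001]
ft_force: [1.0, -0.3, 0.2]
width: 0.7
```

```bash
python3 look.py 24 | egrep 'tcp|jaw|CRANK'
```

```text
t 18.0 tcp [570.9  51.1 120.3] phi -5.95 tilt [ 0.001 -0.   ] F [ 1.02 -0.25  0.15] w 0.7 q [-0.12  0.56  1.52 -0.    1.06 -0.01]
jaw 533 [324. 228.] [array([572.3,  46.4]), array([12.2, 23.6]), np.float64(89.1)] 53.2
CRANK 264.3 n 4218 Ftan 1.04 Frad 0.15 jaw front fix x [102.09016393  95.76051191]
```

Call:
{"method": "jog_arm", "body": {
  "increments": [
    {"rx": 0,"ry": 0,"rz": -1,"x": 0.0004,"y": 0.0016,"z": 0,"grip": 0.7},
    {"rx": 0,"ry": 0,"rz": -2,"x": 0.0008,"y": 0.003,"z": 0,"grip": 0.7},
    {"rx": 0,"ry": 0,"rz": -2,"x": 0.0008,"y": 0.003,"z": 0,"grip": 0.7}
  ]
}}

```text
t: 18.35
tcp_pos: [573.9, 51.5, 120.3]
eef_rot: [2.296, 2.143, 0.001]
ft_force: [0.5, 0.6, -0.0]
width: 0.703
```

```bash
python3 look.py 25 | egrep 'tcp|jaw|CRANK'
```

```text
t 18.35 tcp [573.9  51.5 120.3] phi -3.95 tilt [ 0.001 -0.   ] F [ 0.53  0.6  -0.01] w 0.703 q [-0.11  0.56  1.51 -0.    1.07 -0.04]
jaw 461 [322. 228.] [array([573.6,  46.5]), array([12.4, 20.5]), np.float64(87.8)] 53.3
CRANK 266.2 n 4232 Ftan 0.49 Frad -0.64 jaw front fix x [102.04711643  95.69943285]
```

View pics/wrist25.png

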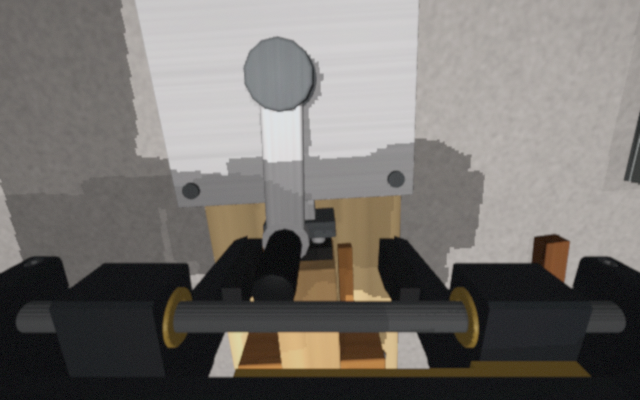

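The knob at wrist (275,265) still sits on the left finger, crank 266°, force near zero. It's just past the crest, so I keep feeling forward.

Call:
{"method": "jog_arm", "body": {
  "increments": [
    {"rx": 0,"ry": 0,"rz": -1,"x": 0.0004,"y": 0.0016,"z": 0,"grip": 0.7},
    {"rx": 0,"ry": 0,"rz": -2,"x": 0.0008,"y": 0.003,"z": 0,"grip": 0.7},
    {"rx": 0,"ry": 0,"rz": -2,"x": 0.0008,"y": 0.003,"z": 0,"grip": 0.7},
    {"rx": 0,"ry": 0,"rz": -2,"x": 0.0008,"y": 0.003,"z": 0,"grip": 0.7}
  ]
}}

```text
t: 18.8
tcp_pos: [576.7, 52.1, 120.2]
eef_rot: [2.26, 2.182, 0.0]
ft_force: [0.8, 0.9, 0.2]
width: 0.7
```

```bash
python3 look.py 26 | egrep 'tcp|jaw|CRANK'
```

```text
t 18.8 tcp [576.7  52.1 120.2] phi -2.0 tilt [ 0. -0.] F [0.77 0.93 0.23] w 0.7 q [-0.11  0.57  1.5   0.    1.07 -0.08]
jaw 367 [320. 229.] [array([575.5,  46.5]), array([12.1, 17.1]), np.float64(88.4)] 53.2
jaw 97 [262. 229.] [array([537.4,  46.7]), array([12. ,  5.7]), np.float64(85.6)] 53.1
CRANK 268.5 n 4218 Ftan 0.75 Frad -0.95 jaw front fix x [101.7384276   94.68555804]
```

Call:
{"method": "jog_arm", "body": {
  "increments": [
    {"rx": 0,"ry": 0,"rz": -1,"x": 0.0004,"y": 0.0016,"z": 0,"grip": 0.7},
    {"rx": 0,"ry": 0,"rz": -2,"x": 0.0008,"y": 0.003,"z": 0,"grip": 0.7},
    {"rx": 0,"ry": 0,"rz": -2,"x": 0.0008,"y": 0.003,"z": 0,"grip": 0.7},
    {"rx": 0,"ry": 0,"rz": -2,"x": 0.0008,"y": 0.003,"z": 0,"grip": 0.7}
  ]
}}

```text
t: 19.25
tcp_pos: [579.7, 52.9, 120.2]
eef_rot: [2.221, 2.221, 0.0]
ft_force: [0.5, 0.4, 0.3]
width: 0.698
```

```bash
python3 look.py 27 | egrep 'tcp|jaw|CRANK'
```

```text
t 19.25 tcp [579.7  52.9 120.2] phi -0.0 tilt [ 0. -0.] F [0.53 0.37 0.34] w 0.698 q [-0.11  0.58  1.49  0.    1.08 -0.11]
jaw 203 [260. 229.] [array([539.3,  47.2]), array([10.2, 11.6]), np.float64(0.2)] 53.2
jaw 272 [318. 230.] [array([577.2,  46.6]), array([13. , 12.3]), np.float64(0.2)] 53.1
CRANK 270.9 n 4223 Ftan 0.54 Frad -0.37 jaw front fix x [101.29056189  94.45347905]
```

Call:
{"method": "jog_arm", "body": {
  "increments": [
    {"rx": 0,"ry": 0,"rz": 0,"x": 0,"y": 0,"z": 0,"grip": 0.7},
    {"rx": 0,"ry": 0,"rz": 0,"x": 0,"y": 0,"z": 0,"grip": 0.7},
    {"rx": 0,"ry": 0,"rz": 0,"x": 0,"y": 0,"z": 0,"grip": 0.7},
    {"rx": 0,"ry": 0,"rz": 0,"x": 0,"y": 0,"z": 0,"grip": 0.7},
    {"rx": 0,"ry": 0,"rz": 0,"x": 0,"y": 0,"z": 0,"grip": 0.7},
    {"rx": 0,"ry": 0,"rz": 0,"x": 0,"y": 0,"z": 0,"grip": 0.7}
  ]
}}

```text
t: 19.9
tcp_pos: [579.6, 52.9, 120.2]
eef_rot: [2.221, 2.221, 0.0]
ft_force: [-0.2, 0.3, 0.6]
width: 0.7
```

```bash
python3 look.py 28 | egrep 'tcp|jaw|CRANK|knob'
```

```text
t 19.9 tcp [579.6  52.9 120.2] phi 0.0 tilt [0. 0.] F [-0.23  0.29  0.6 ] w 0.7 q [-0.11  0.58  1.49  0.    1.08 -0.11]
jaw 600 [272. 228.] [array([546.7,  48.1]), array([12.5, 24.8]), np.float64(89.0)] 53.2
knob 855 [230. 275.] [array([544.7,  58.4]), array([12.2, 24. ]), np.float64(39.5)] 133.0
knob 1488 [310. 282.] [array([575. ,  57.2]), array([19.6, 15. ]), np.float64(1.0)] 133.8
knob 844 [411. 275.] [array([614.9,  58.3]), array([24.2, 12.3]), np.float64(50.1)] 133.0
CRANK 280.0 n 4238 Ftan -0.18 Frad -0.32 jaw front fix x [100.24561729  94.03361167]
```

View pics/wrist28.png

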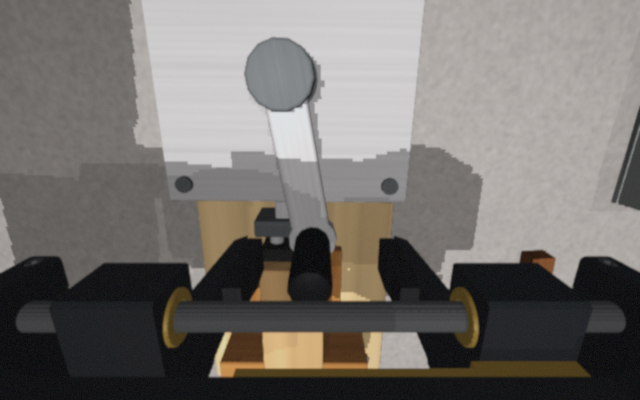

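The knob ran on by itself, now at wrist (312,265) and clear of both fingers. The crank stands at 280°, and the jaw has dropped 1.7 mm from the crest, which matches the flat dwell. I'm lifting straight off.

Call:
{"method": "jog_arm", "body": {
  "increments": [
    {"rx": 0,"ry": 0,"rz": 0,"x": 0,"y": 0,"z": -0.03,"grip": 0.7},
    {"rx": 0,"ry": 0,"rz": 0,"x": 0,"y": 0,"z": -0.06,"grip": 0.7},
    {"rx": 0,"ry": 0,"rz": 0,"x": 0,"y": 0,"z": -0.1,"grip": 0.7},
    {"rx": 0,"ry": 0,"rz": 0,"x": 0,"y": 0,"z": -0.14,"grip": 0.7},
    {"rx": 0,"ry": 0,"rz": 0,"x": -0.04,"y": 0,"z": -0.17,"grip": 0.7},
    {"rx": 0,"ry": 0,"rz": 0,"x": -0.08,"y": 0,"z": -0.17,"grip": 0.7},
    {"rx": 0,"ry": 0,"rz": 0,"x": -0.08,"y": 0,"z": -0.17,"grip": 0.7},
    {"rx": 0,"ry": 0,"rz": 0,"x": -0.08,"y": 0,"z": -0.17,"grip": 0.7}
  ]
}}

```text
t: 20.75
tcp_pos: [579.5, -27.4, 289.9]
eef_rot: [-2.222, -2.219, 0.0]
ft_force: [-0.6, -0.2, 0.5]
width: 0.699
```

```bash
python3 look.py 29; python3 -c "
from h import *
snap('scene','scene29.png')"
```

```text
t 20.75 tcp [579.5 -27.4 289.9] phi -0.08 tilt [-0.001  0.   ] F [-0.61 -0.17  0.46] w 0.699 q [-0.25  0.42  1.27  0.    1.45 -0.25]
blk 2848 [303. 166.] [array([559.2, -23.6]), array([89.3, 44.7]), np.float64(90.0)] 62.2
jaw 265 [293. 104.] [array([550.2,  48.1]), array([10.9, 30.9]), np.float64(89.9)] 53.1
fence 1337 [303. 208.] [array([557.7, -78.3]), array([ 20.5, 119.4]), np.float64(89.0)] 52.2
rails 492 [279. 156.] [array([526.3, -18.5]), array([69.9, 12.1]), np.float64(89.3)] 22.1
rails 497 [329. 156.] [array([591.5, -19. ]), array([11.7, 68.5]), np.float64(0.1)] 22.1
arm 1722 [309.  55.] [array([570.3,  87.6]), array([28.2, 94.5]), np.float64(10.2)] 84.1
knob 405 [316.  97.] [array([575.4,  54.4]), array([18.6, 18.5]), np.float64(0.3)] 134.0
shaft 496 [300.   7.] [array([560.3, 133.7]), array([15.4, 32.7]), np.float64(89.1)] 90.0
CRANK 280.3 n 1364 Ftan -0.63 Frad 0.06 jaw front fix x [100.08225062  94.59454305]
```

View pics/wrist29.png

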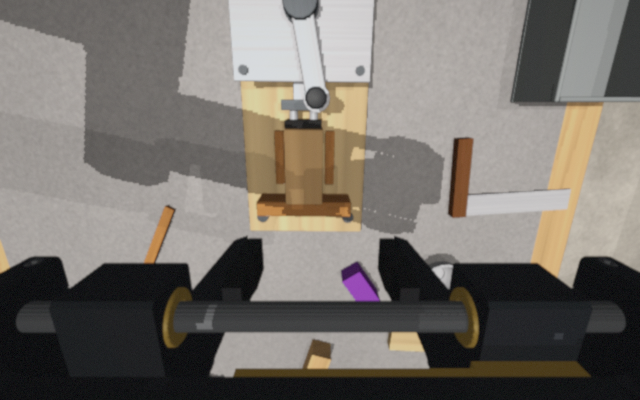

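View pics/scene29.png

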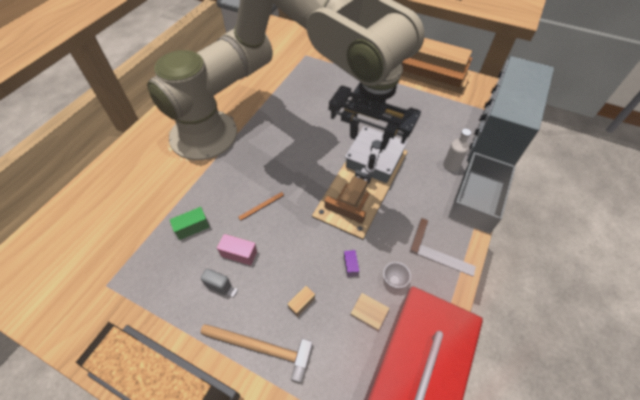

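The block's end is at the fence at wrist (305,205), the crank is steady at 280°, and the hand is clear. The other items are where they were in the scene view, so I'm handing in.

```bash
python3 -c "
from h import *
print(sign_off())"
```

```text
the job is handed in; nothing more can be done
None
```

I laid the pine block flat in the nest and let go of it. I then pushed the crank's knob counterclockwise in small steps until the follower went over the crest and ran on by itself into the dwell.

- **Crank:** the push fell to nothing near 262° (world angle). At about 271° the crank ran on alone to 280°, about 11° from the fixture's +x, clear of both fingers. I never pushed it towards the stop.
- **Jaw:** it went back about 1.75 mm from its crest position, which fits the stated 1.7 mm drop into the flat. The crank was still at 280.3° after I lifted the hand away.
- **Block:** its top is at 62.2 mm, so it lies flat. Its far end is at y = -68.3 and the fence face at about -68.1, so it is against the fence within measuring error.
- **Force:** the highest reading was about 12 N, near 239° while the follower was rising. The tangential part reached about 9 N, above the stated 4–7 N; I put that down to friction and arm motion.
- **Other things on the bench:** the last scene picture shows them where they were, judged by eye.
- **Time:** handed in at about 21 s, with the hand away and touching nothing.

No check failed, apart from that higher push reading.

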